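# Build a slitting knife pack on its mandrel

## Robot

A 6-joint arm with a two-finger parallel gripper is mounted at the origin on the work surface. World frame = base frame: x ahead of the robot, y to its left, z up, the work surface at z = 0. Lengths are in m, angles in rad, forces in N, time in s.
With the tool pointing down it reaches from about 0.25 to 0.8 m from the base axis. Payload 8.5 kg.
Tool frame: the origin (TCP) lies on the centre line of the jaws, within the pads' length; the fingertips stand ahead of it and the grasp point (between the pads) lies 2 mm behind it (r.finger_overhang is the z of the fingertips in the tool frame, in m); z points along the fingers, y is the line along which they close (so a half turn about z gives the same grasp; the last joint's range is limited). The gripper opens to 85 mm and grips with 20 to 120 N. Pads are 22 mm wide; open, the fingers measure 114 mm over their backs; the gripper's body (76 mm by 85 mm) begins 54 mm behind the grasp point. The pads swing forward as they close: fully open they stand 13 mm farther back than shut.
Start: joints at [-1.115, 0.238, -0.013, 1.319, 0, 1.571], TCP at [0.231, -0.471, 0.248] pointing down, gripper open.
Joint ranges: [-2.66, 2.66], [-1.03, 1.9], [-1.14, 1.46], [-1.82, 2.27], [-1.45, 1.34], [-3.14, 3.14]. Speed limits (rad/s): [2.22, 2.22, 2.79, 3.14, 3.14, 3.14].

## Interface

Orientations are given as a unit quaternion [w, x, y, z].
In Python, from workcell import r, optics gives the robot as it stands.
- The arm moves only by the shell command python3 -m jog 'ROWS'. ROWS is JSON, one flat list of numbers, 5 for each row, row after row: the shift along the tool's x, y, z in units of 0.8 m (1.0 is 0.8 m), then the turn about the tool's z in units of pi/4 rad (1.0 is pi/4 rad), then the finger opening in mm, from 0 to 85.4. In form: [dx, dy, dz, twist, grip, dx, dy, dz, twist, grip, ...]. A call has 1 to 10 rows; each row is the pose to reach, as a shift and turn from the pose commanded when the call began, along the tool's axes at that moment; what a row does not reach only later rows make up. A row lasts 1/12 s, in which the tool goes at most 41.7 mm and 7.16 degrees, less where a joint would pass 70% of its speed; a pose out of reach is approached as far as the arm can. A call with a number of a shift or a turn outside -1 to 1 is refused whole. A call with a gripper value outside its range is refused whole. The fingers move at their own pace and stop on an object; the grip force is fixed at half the most. Time passes only in rows, so rows that repeat a pose let the fingers close. It gives the time, the measured TCP pose, the force, the opening and the grip force at its end, in the units of the state.
- r.state(): the state, without advancing time (a new reading comes with each control period).
- optics.camera(name): name is "scene" or "top" or "wrist"; returns a dict with "img" (400x640x3 uint8, blue, green, red), "K" (3x3 intrinsics, pixels), "cam_to_world" (4x4, takes a point from camera to world coordinates). Camera axes: x right, y down, z forward; pixel columns grow to the right and rows downward; lengths in m; the calibration is good to about 2 mm. A picture is of the moment at which its call begins. There is no depth.
- r.sign_off(): hands the job in; it is judged then, once.
The state is a dict: "clock": time; "qpos": joint angles; "qd": joint speeds; "effort": joint torques, N m; "tool_pos": TCP position; "tcp_rot": TCP orientation; "force": force on the tool from outside, world axes, zero at the start; "moment": the same for the moment, N m; "grip_width": opening from 0.0 (shut) to 1.0 (fully open); "grasp_force": force on a finger pad.
Only numpy, scipy, OpenCV 4.12 (cv2) and the standard library are available. Lean on these libraries where they do the work, as an engineer would, in place of code of your own. Each camera call takes 0.05 s, during which the arm holds its last target. There are 200 camera calls.

## Task

Build up the knife pack for the strap slitter: pull the mandrel sideways out of the spring clip on its rack and stand it fully down in the round recess of the green block. Then thread onto its shaft, from the bottom up, a knife, the wide spacer, the other knife and last the hexagonal collar, knives with their hubs up, each sitting flat on the one below. The narrow spacer is not wanted: leave it where it lies.

Things in the scene. Friction and masses are not known exactly. Their poses are not given: they have to be found in the camera images.
- mandrel: steel mandrel, 82 mm tall: round foot 50 mm across, 10 mm thick; above it a 16 mm shaft whose top 8 mm taper to an 8 mm nose. 0.27 kg, stands by itself. Origin: on the axis at the foot's underside, z up. At first it stands on the rack (origin 8 mm up), the clip round its shaft 20 to 32 mm above the origin; the foot cannot pass up through the clip. Grip the shaft's top 35 mm
- clip_rack: fixed wooden rack: base 140 x 90 x 8 mm, 46 mm high upright at its back, spring clip 28 to 40 mm above the bench. Origin: on the bench, 12 mm behind (+x of) the held shaft's axis. The clip opens along the rack's -x: a level pull of 6 to 12 N spreads the jaws, which snap open after 10 mm; at 42 mm the foot too is clear of it. The base ends 73 mm before the held axis
- block: fixed green square block, 100 x 100 x 22 mm, with a round recess 55 mm across and 8 mm deep (rim bevelled 3 mm) in the middle of its top, which takes the mandrel's foot. Origin: under the recess centre, on the bench; z up; recess floor 14 mm above the origin
- knife_a: one of two identical steel slitting knives lying flat, hub up: a disc 66 mm across and 4 mm thick with a round hub 36 mm across on its upper side, 14 mm high in all; a plain 19 mm bore goes right through. Origin: bore axis, at the underside of the disc; z up the bore. Pinch it across the hub
- knife_b: one of two identical steel slitting knives lying flat, hub up: a disc 66 mm across and 4 mm thick with a round hub 36 mm across on its upper side, 14 mm high in all; a plain 19 mm bore goes right through. Origin: bore axis, at the underside of the disc; z up the bore. Pinch it across the hub
- spacer_wide: plain aluminium spacer ring standing on end, 36 mm across, 19 mm bore, 24 mm high (the taller of the two spacers). Origin: bore axis, at the underside; z along the bore
- spacer_narrow: plain aluminium spacer ring standing on end, 36 mm across, 19 mm bore, 10 mm high (the flatter of the two spacers, not used). Origin: bore axis, at the underside; z along the bore
- collar: blackened steel hexagonal collar lying flat, 42 mm across flats, 48 mm across corners, 14 mm high, plain 19 mm bore. Origin: bore axis, at the underside; z along the bore; two of its flats face along its own +x and -x
Not all that is in view belongs to the job. Leave any yellow look-alike of the knife_b alone.

How it is judged:
By the outcome, as a careful person would: the job done as asked, in the order asked, and still so for the second after the job is handed in, with the robot touching nothing.
It also fails if it takes over 136 s, if anything falls off the work surface, if the arm or the gripper's body presses on something with over 40 N, if the wrist force passes 120 N, or if a joint passes its speed limit or range.

## Working session

There is one attempt and no reset: what is moved stays moved. The work goes in short steps, Python scripts to look and compute and a shell command to move; the robot and the scene stay as the last step left them, time stands still between calls to the robot, and variables do not carry over. Pictures are saved under pics/ and viewed, at most 14 in all, crops included, and the job is handed in when it is done.

```bash
ls; mkdir -p pics; python3 - <<'E'
from workcell import r, optics
import cv2,numpy as np
s=r.state(); print(s, r.finger_overhang)
for n in("top","scene","wrist"):
    c=optics.camera(n); cv2.imwrite(f"pics/{n}0.png",c["img"]); print(n,c["K"].round(1).tolist(),c["cam_to_world"].round(4).tolist())
E
```

```text
pics
{'clock': 0.0, 'qpos': array([-1.11499222e+00,  2.38775438e-01, -1.42627447e-02,  1.31922150e+00,
       -6.42805654e-06,  1.57080558e+00]), 'qd': array([ 3.69626172e-04, -7.86594980e-05, -1.35786988e-03,  1.02826932e-04,
        1.16032832e-03, -3.59124694e-04]), 'effort': array([-2.47380020e-03, -5.38778472e+01,  3.46440661e+01,  1.82661874e-02,
       -5.73319107e-05, -2.77617528e-05]), 'tool_pos': array([ 0.23091678, -0.47103829,  0.24767712]), 'tcp_rot': array([-7.12032635e-04,  9.74143320e-01,  2.25929760e-01, -1.68445599e-04]), 'force': array([-0.02798316, -1.01247965, -1.38265577]), 'moment': array([-0.03321981,  0.00188416,  0.00563226]), 'grasp_force': 0.0, 'grip_width': 1.002228931579617} 0.017
top [[478.6, 0.0, 332.3], [0.0, 478.6, 199.7], [0.0, 0.0, 1.0]] [[0.0846, -0.9716, 0.221, 0.2958], [-0.9964, -0.0826, 0.0182, -0.0175], [0.0005, -0.2217, -0.9751, 1.1941], [0.0, 0.0, 0.0, 1.0]]
scene [[464.8, 0.0, 321.7], [0.0, 464.8, 201.3], [0.0, 0.0, 1.0]] [[-0.1859, 0.6862, -0.7033, 1.2524], [0.9825, 0.12, -0.1425, 0.1418], [-0.0134, -0.7175, -0.6965, 0.7433], [0.0, 0.0, 0.0, 1.0]]
wrist [[278.0, 0.0, 324.8], [0.0, 278.0, 195.5], [0.0, 0.0, 1.0]] [[0.4406, -0.864, -0.2437, 0.2929], [-0.8977, -0.4243, -0.1187, -0.4413], [-0.0008, 0.2711, -0.9626, 0.3742], [0.0, 0.0, 0.0, 1.0]]
```

View pics/top0.png

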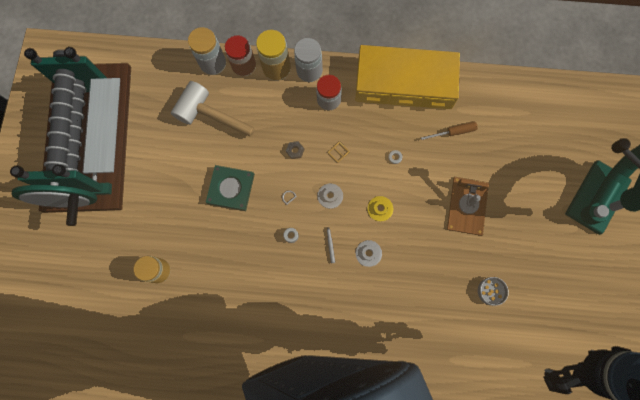

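View pics/scene0.png

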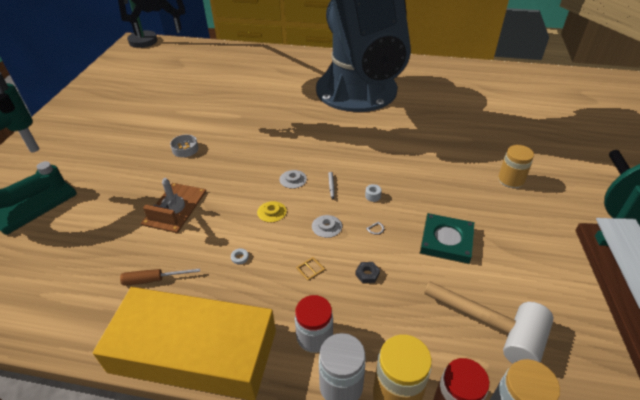

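The top view shows the block (230,188), collar (292,151), narrow spacer (395,157), wide spacer (290,235), knives (330,195) and (368,253), yellow decoy (380,209) and rack (468,205). I'll triangulate these roughly from top and scene.

```bash
cat > h.py <<'E'
import numpy as np, cv2
from workcell import r, optics
from scipy.spatial.transform import Rotation as R
def ray(c,uv):
    K,T=c["K"],c["cam_to_world"]; d=T[:3,:3]@np.linalg.solve(K,[uv[0],uv[1],1]); return T[:3,3],d
def onz(c,uv,z):
    o,d=ray(c,uv); return o+d*(z-o[2])/d[2]
def proj(c,p):
    T=c["cam_to_world"]; q=c["K"]@(T[:3,:3].T@(np.asarray(p,float)-T[:3,3])); return q[:2]/q[2]
def tri(obs):
    A=0;b=0;L=[]
    for c,uv in obs:
        o,d=ray(c,uv); d=d/np.linalg.norm(d); M=np.eye(3)-np.outer(d,d); A=A+M; b=b+M@o; L.append((M,o))
    p=np.linalg.solve(A,b); return p,[round(1e3*np.linalg.norm(M@(p-o)),1) for M,o in L]
def Rt():
    w,x,y,z=r.state()["tcp_rot"]; return R.from_quat([x,y,z,w]).as_matrix()
def go(target,yaw=None):
    "shift in tool units from the measured pose to a world TCP target"
    s=r.state(); M=Rt(); d=M.T@(np.asarray(target)-s["tool_pos"])/0.8
    out=d.round(4).tolist()
    cur=np.arctan2(M[1,1],M[0,1])  # direction of tool y
    if yaw is not None:
        a=(yaw-cur+np.pi/2)%np.pi-np.pi/2; out.append(round(-a/(np.pi/4),3))
    return out, "yaw y-axis deg",round(np.degrees(cur),1),"q6",round(s["qpos"][5],2)
def crop(c,x0,y0,x1,y1,f,name):
    i=cv2.resize(c["img"][y0:y1,x0:x1],None,fx=f,fy=f,interpolation=cv2.INTER_CUBIC); cv2.imwrite(name,i); return i
E
python3 - <<'E'
from h import *
t=optics.camera("top"); s=optics.camera("scene")
for n,a,b in [("block",(230,188),(449,236)),("collar",(293,151),(368,271)),("narrow",(395,157),(240,256)),("wide",(290.5,235),(373,189)),("kn1",(330,195),(326,224)),("kn2",(369,253),(292,178)),("yel",(380.5,209),(271,210)),("mandrelnose",(475,192),(168,182))]:
    print(n,tri([(t,a),(s,b)]))
a=crop(t,205,130,505,270,2.6,"pics/a.png"); b=crop(s,130,150,480,290,780/350,"pics/b.png")
w=min(a.shape[1],b.shape[1]); cv2.imwrite("pics/ab.png",np.vstack([a[:290,:w],b[:310,:w]]))
E
```

```text
block (array([0.57194126, 0.26995416, 0.01305514]), [np.float64(3.2), np.float64(3.2)])
collar (array([0.68601961, 0.11766741, 0.0065248 ]), [np.float64(0.2), np.float64(0.2)])
narrow (array([ 0.69237758, -0.14610797,  0.00409477]), [np.float64(2.0), np.float64(2.0)])
wide (array([0.46363919, 0.10109261, 0.02148895]), [np.float64(1.2), np.float64(1.2)])
kn1 (array([0.57653738, 0.01259296, 0.0069747 ]), [np.float64(0.9), np.float64(0.9)])
kn2 (array([ 0.43775631, -0.09647773,  0.00301997]), [np.float64(1.2), np.float64(1.2)])
yel (array([ 0.55181571, -0.11801731,  0.0028059 ]), [np.float64(1.2), np.float64(1.2)])
mandrelnose (array([ 0.59164049, -0.32837495,  0.09086605]), [np.float64(4.2), np.float64(4.2)])
```

View pics/ab.png

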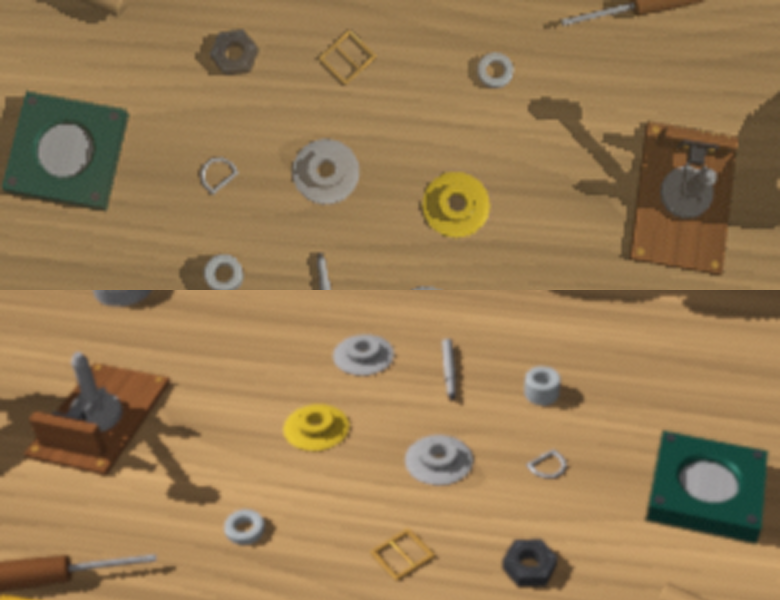

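The crop shows the block recess floor (grey disc), both grey knives, the collar, the tall spacer at scene crop (541,385) and the rack with its upright on the far side, opening toward the robot. Next I'll get the rack direction and the wrist camera offset.

```bash
python3 - <<'E'
from h import *
t=optics.camera("top"); w=optics.camera("wrist")
f=lambda p:onz(t,(p[0]/2.6+205,p[1]/2.6+130),.008)[:2]
C=[f(p) for p in [(648,123),(738,137),(720,272),(630,260)]]; print(np.round(C,4))
d=(C[3]+C[2]-C[0]-C[1])/2; print("rack -x dir deg",np.degrees(np.arctan2(d[1],d[0])),np.linalg.norm(d), "foot",f((688,192)))
f=lambda p:onz(t,(p[0]/2.6+205,p[1]/2.6+130),.022)[:2]
print("block corners",np.round([f(p) for p in [(25,93),(128,109),(106,209),(3,191)]],4))
M=Rt(); s=r.state(); T=w["cam_to_world"]
print("cam in tool",M.T@(T[:3,3]-s["tool_pos"]), M.T@T[:3,2]); print(M)
yaw=np.arctan2(d[1],d[0])
print(go([.55,-.34,.23],yaw),go([.55,-.34,.23],yaw+np.pi/2))
E
```

```text
[[ 0.65   -0.3023]
 [ 0.6432 -0.3911]
 [ 0.5072 -0.3755]
 [ 0.5115 -0.2889]]
rack -x dir deg 173.96810329858852 0.1380308732148657 foot [ 0.58347087 -0.34318611]
block corners [[0.6246 0.3114]
 [0.6169 0.2086]
 [0.5159 0.2177]
 [0.5251 0.3188]]
cam in tool [ 0.06873778  0.00031478 -0.12635548] [-2.71074507e-01  4.42205847e-04  9.62558266e-01]
[[ 8.97914608e-01  4.40169656e-01 -1.74003623e-04]
 [ 4.40169690e-01 -8.97914528e-01  3.80737141e-04]
 [ 1.13485557e-05 -4.18460562e-04 -9.99999912e-01]]
([0.4303, 0.0281, 0.0227, np.float64(-1.286)], 'yaw y-axis deg', np.float64(-63.9), 'q6', np.float64(1.57)) ([0.4303, 0.0281, 0.0227, np.float64(0.714)], 'yaw y-axis deg', np.float64(-63.9), 'q6', np.float64(1.57))
```

```bash
python3 -m jog '[0.47,0.048,0.06,-1,85, 0.47,0.048,0.06,-1,85, 0.47,0.048,0.06,-1,85, 0.47,0.048,0.06,-1,85, 0.47,0.048,0.06,-1,85, 0.47,0.048,0.06,-1,85, 0.47,0.048,0.06,-1,85, 0.47,0.048,0.06,-1,85, 0.47,0.048,0.06,-1,85, 0.47,0.048,0.06,-1,85]'
python3 -m jog '[0,0,0,-0.286,85, 0,0,0,-0.286,85, 0,0,0,-0.286,85, 0,0,0,-0.286,85]'
python3 - <<'E'
from h import *
c=optics.camera("wrist"); cv2.imwrite("pics/w1.png",c["img"]); np.savez("w1.npz",**c)
s=r.state();print(s["tool_pos"],s["clock"],go([.585,-.34,.2]))
print([proj(c,[.583,-.343,z]).round() for z in(.018,.09)])
E
```

```text
clock: 1.18
tool_pos: [0.5907, -0.3371, 0.198]
tcp_rot: [-0.001, 0.812, 0.583, 0.001]
force: [-2.1, 0.6, -1.0]
grip_width: 0.998
grasp_force: 0.0
clock: 1.52
tool_pos: [0.5854, -0.3403, 0.2001]
tcp_rot: [-0.0, 0.744, 0.668, -0.0]
force: [0.0, 0.7, 0.2]
grip_width: 0.996
grasp_force: 0.0
[ 0.58538366 -0.34046824  0.20028853] 1.5667 ([0.0005, -0.0005, 0.0004], 'yaw y-axis deg', np.float64(-6.2), 'q6', np.float64(1.15))
[array([323., 182.]), array([322., 200.])]
```

View pics/w1.png

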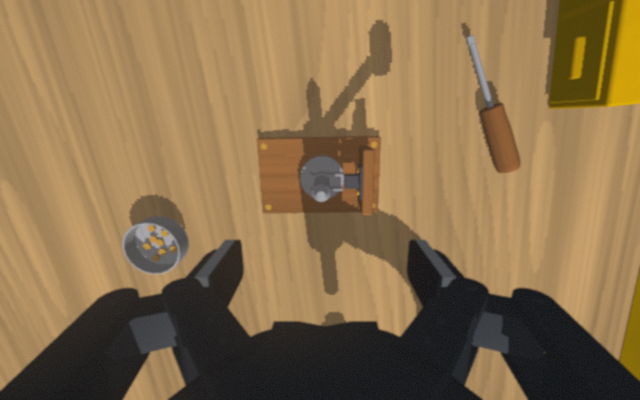

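The wrist view shows the mandrel foot at (321,178) and the nose near (321,196). The rack is aligned with the image axes, its opening to the left. I'll refine with contours.

```bash
python3 - <<'E'
from h import *
c=dict(np.load("w1.npz")); i=c["img"]; crop(c,280,140,390,225,7,"pics/w1c.png")
for uv,z in[((321,178),.018),((321,195),.09),((258,140),.008),((264,213),.008),((376,213),.008)]: print(uv,onz(c,uv,z).round(4))
t=optics.camera("top"); print("nose tri", tri([(t,(475,192)),(c,(321,195))]))
E
```

```text
(321, 178) [ 0.5817 -0.338   0.018 ]
(321, 195) [ 0.5826 -0.3379  0.09  ]
(258, 140) [ 0.5156 -0.289   0.008 ]
(264, 213) [ 0.5078 -0.3757  0.008 ]
(376, 213) [ 0.6427 -0.3903  0.008 ]
nose tri (array([ 0.58426251, -0.32557729,  0.12475736]), [np.float64(2.6), np.float64(2.6)])
```

View pics/w1c.png

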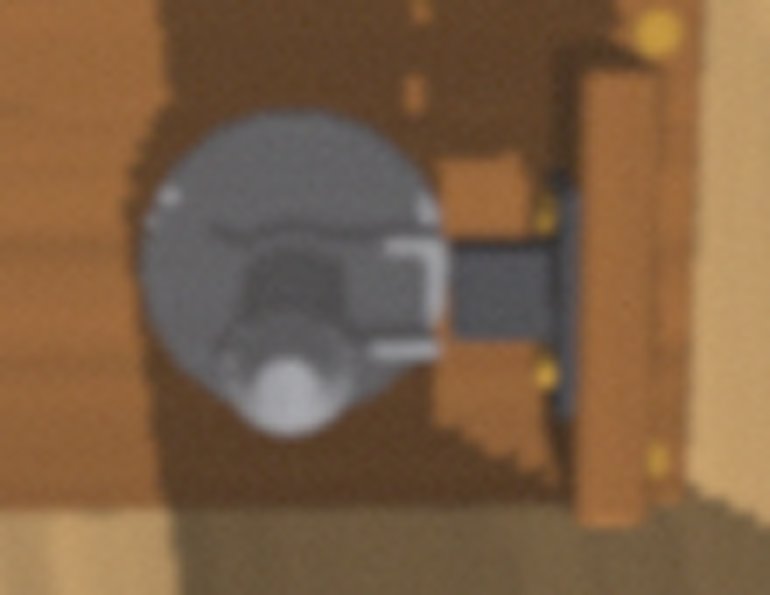

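```bash
python3 -m jog '[0.002,-0.004,0.04,0,85, 0.002,-0.004,0.075,0,85, 0.002,-0.004,0.075,0,85, 0.002,-0.004,0.075,0,85]'
python3 - <<'E'
from h import *
c=optics.camera("wrist"); w=dict(np.load("w1.npz"))
g=cv2.cvtColor(c["img"],cv2.COLOR_BGR2GRAY); u,v=proj(c,[.5825,-.3385,.09]).astype(int); print(u,v)
sub=g[v-30:v+30,u-30:u+30]; m=(sub>sub.max()*.8).astype(np.uint8)
n,l,st,ce=cv2.connectedComponentsWithStats(m); print(sub.max(),[(st[k,4],(ce[k]+[u-30,v-30]).round(1)) for k in range(1,n) if st[k,4]>15])
for k in range(1,n):
    if st[k,4]>15: print(tri([(w,(321.1,196.3)),(c,ce[k]+[u-30,v-30])]))
crop(c,u-60,v-45,u+60,v+45,6,"pics/w2c.png")
E
```

```text
clock: 1.95
tool_pos: [0.5815, -0.3381, 0.1396]
tcp_rot: [-0.001, 0.744, 0.668, -0.0]
force: [-0.1, 0.1, 1.1]
grip_width: 0.997
grasp_force: 0.0
326 222
175 [(np.int32(34), array([350.1, 195.4])), (np.int32(21), array([346.2, 209.5])), (np.int32(125), array([326.3, 223.1])), (np.int32(142), array([299.7, 243.3]))]
(array([ 0.5901846 , -0.28555853,  0.24626029]), [np.float64(9.1), np.float64(9.1)])
(array([ 0.58986914, -0.31263521,  0.16139181]), [np.float64(7.3), np.float64(7.3)])
(array([ 0.58252129, -0.33962436,  0.08811992]), [np.float64(0.0), np.float64(0.0)])
(array([ 0.58261885, -0.3074977 ,  0.19205285]), [np.float64(5.3), np.float64(5.3)])
```

View pics/w2c.png

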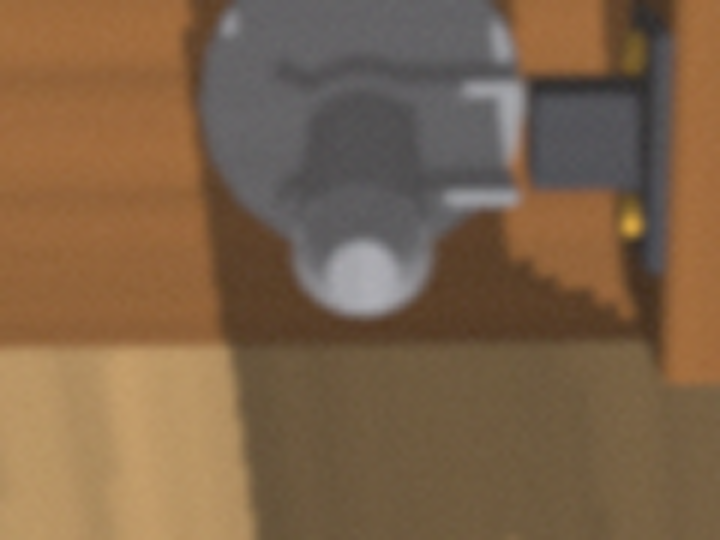

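The crop shows the nose clearly at image (326.3,223.1), triangulated to z = 88 mm (text: 90). I'll descend and grip.

```bash
python3 -m jog '[-0.0015,0.001,0.04,0,85, -0.0015,0.001,0.082,0,85, -0.0015,0.001,0.082,0,85, -0.0015,0.001,0.082,0,0, -0.0015,0.001,0.082,0,0, -0.0015,0.001,0.082,0,0, -0.0015,0.001,0.082,0,0, -0.0015,0.001,0.082,0,0, -0.0015,0.001,0.082,0,0, -0.0015,0.001,0.082,0,0]'
python3 -m jog '[0,0,0,0,0, 0,0,0,0,0]'
python3 - <<'E'
from h import *
c=optics.camera("wrist"); cv2.imwrite("pics/w3.png",c["img"]); print(r.state()["force"])
E
```

```text
clock: 2.83
tool_pos: [0.5833, -0.3399, 0.0758]
tcp_rot: [0.0, 0.743, 0.669, -0.0]
force: [-2.0, 0.6, 5.8]
grip_width: 0.161
grasp_force: 58.4
clock: 3.0
tool_pos: [0.5832, -0.3399, 0.0758]
tcp_rot: [0.0, 0.743, 0.669, -0.0]
force: [-3.0, 0.3, 5.6]
grip_width: 0.166
grasp_force: 58.4
[-3.0344111   0.27829005  6.17178276]
```

View pics/w3.png

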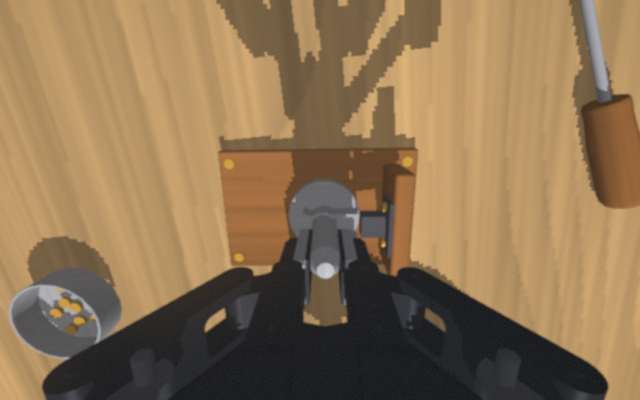

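Shaft is held between the pads (nose at (325,270)). I'll pull level along −tool y.

```bash
python3 -m jog '[0,-0.004,0,0,0, 0,-0.008,0,0,0, 0,-0.012,0,0,0, 0,-0.016,0,0,0, 0,-0.022,0,0,0, 0,-0.032,0,0,0, 0,-0.045,0,0,0, 0,-0.06,0,0,0, 0,-0.07,0,0,0, 0,-0.07,0,0,0]'
python3 - <<'E'
from h import *
c=optics.camera("wrist"); cv2.imwrite("pics/w4.png",c["img"]); print(r.state()["force"],go([.5712,.265,.16],None))
t=optics.camera("top"); cv2.imwrite("pics/t4.png",t["img"]) 
# recess floor disc in both views
for n,c,win in(("top",t,(205,160,255,215)),("scene",optics.camera("scene"),(415,205,485,270))):
    x0,y0,x1,y1=win; hsv=cv2.cvtColor(c["img"][y0:y1,x0:x1],cv2.COLOR_BGR2HSV)
    m=((hsv[...,1]<60)&(hsv[...,2]>90)).astype(np.uint8)
    k,l,st,ce=cv2.connectedComponentsWithStats(m); j=1+np.argmax(st[1:,4]); print(n,st[j],ce[j]+[x0,y0]); 
    g=((hsv[...,0]>65)&(hsv[...,0]<95)&(hsv[...,1]>80)).astype(np.uint8)
    k,l,st,ce=cv2.connectedComponentsWithStats(g); j=1+np.argmax(st[1:,4]); print(st[j])
    if n=="top": print(onz(c,ce[j]+[x0,y0],.014))
E
```

```text
clock: 3.88
tool_pos: [0.5263, -0.3338, 0.0756]
tcp_rot: [0.0, 0.743, 0.669, 0.0]
force: [-0.9, 0.8, 9.9]
grip_width: 0.163
grasp_force: 60.0
[-1.95805659  1.13047276 11.42591271] ([0.7503, -0.0233, -0.1057], 'yaw y-axis deg', np.float64(-6.1), 'q6', np.float64(1.11))
top [ 15  17  20  21 318] [229.58805031 187.19496855]
[  6   8  36  19 289]
[0.60605485 0.28270845 0.014     ]Traceback (most recent call last):
  File "<stdin>", line 8, in <module>
    return _wrapfunc(a, 'argmax', axis=axis, out=out, **kwds)
    return bound(*args, **kwds)
ValueError: attempt to get argmax of an empty sequence
```

```bash
python3 -m jog '[0,0,-0.05,0,0, 0.02,0,-0.1,0,0, 0.07,-0.001,-0.14,0,0, 0.12,-0.003,-0.14,0,0, 0.17,-0.005,-0.14,0,0, 0.22,-0.007,-0.14,0,0, 0.27,-0.009,-0.14,0,0, 0.32,-0.011,-0.14,0,0, 0.37,-0.012,-0.14,0,0, 0.42,-0.013,-0.14,0,0]'
python3 -m jog '[0.05,-0.003,0,0,0, 0.1,-0.005,0,0,0, 0.15,-0.006,0,0,0, 0.2,-0.008,0,0,0, 0.23,-0.009,0,0,0, 0.23,-0.009,0,0,0, 0.23,-0.009,0,0,0]'
python3 - <<'E'
from h import *
c=optics.camera("wrist"); cv2.imwrite("pics/w5.png",c["img"]); np.savez("w5.npz",**c)
s=r.state(); print(s["force"],s["tool_pos"])
print(proj(c,[.571,.265,.014]))
E
```

```text
clock: 4.87
tool_pos: [0.5506, 0.0031, 0.1859]
tcp_rot: [-0.001, 0.743, 0.669, -0.001]
force: [0.4, -0.6, -2.9]
grip_width: 0.161
grasp_force: 59.7
clock: 5.45
tool_pos: [0.5631, 0.1859, 0.1854]
tcp_rot: [-0.0, 0.742, 0.67, -0.002]
force: [-0.8, -0.5, -3.3]
grip_width: 0.16
grasp_force: 59.6
[-0.37451806  0.03715958 -2.55134831] [0.56330305 0.18488313 0.18562215]
[324.75045104 105.47526096]
```

View pics/w5.png

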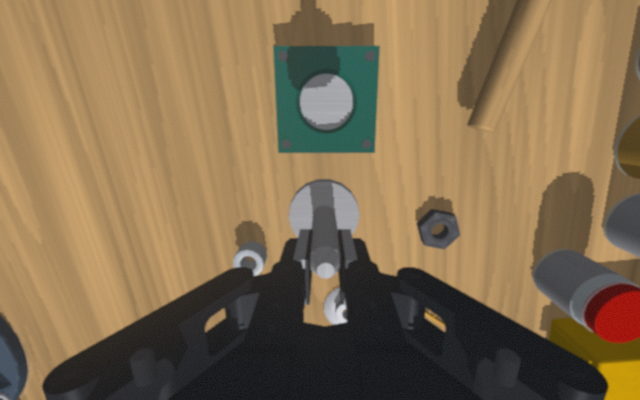

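The view shows the block, corners about (275,46), (379,46), (375,153), (280,152), with its recess disc at (327,101). The held mandrel foot is at (324,213).

```bash
cat >> h.py <<'E'
def rim(c,win):
    "outer recess rim: hole of the green mask, and block corners centre"
    x0,y0,x1,y1=win; hsv=cv2.cvtColor(cv2.resize(c["img"][y0:y1,x0:x1],None,fx=4,fy=4,interpolation=cv2.INTER_CUBIC),cv2.COLOR_BGR2HSV)
    m=((hsv[...,0]>65)&(hsv[...,0]<100)&(hsv[...,1]>70)).astype(np.uint8)
    cs,_=cv2.findContours(m,cv2.RETR_EXTERNAL,cv2.CHAIN_APPROX_NONE); o=max(cs,key=cv2.contourArea)
    q=cv2.approxPolyDP(o,.05*cv2.arcLength(o,True),True)[:,0]/4.+[x0-.4,y0-.4]
    d=((hsv[...,1]<60)&(hsv[...,2]>80)).astype(np.uint8)
    cs,_=cv2.findContours(d,cv2.RETR_EXTERNAL,cv2.CHAIN_APPROX_NONE); b=max(cs,key=cv2.contourArea)
    e=cv2.fitEllipse(cv2.convexHull(b)); return q,np.array(e[0])/4+[x0-.4,y0-.4],np.array(e[1])/4
E
python3 - <<'E'
from h import *
c=dict(np.load("w5.npz")); q,e,ax=rim(c,(262,36,392,162)); print(q.round(1).tolist(),e,ax)
P=[onz(c,p,.022) for p in q]; print(np.round(P,4)[:,:2].tolist(),np.mean(P,0)); print("disc",onz(c,e,.014),"view top tri")
t=optics.camera("top");qt,et,at=rim(t,(200,158,260,216)); print(et,at,qt.tolist()); Pt=[onz(t,p,.022) for p in qt];print(np.mean(Pt,0),onz(t,et,.014),"tri",tri([(c,e),(t,et)]), tri([(c,q.mean(0)),(t,qt.mean(0))]))
s=r.state(); print("foot centre",onz(c,(324,213),s["tool_pos"][2]-.058),s["tool_pos"])
g=cv2.cvtColor(c["img"],cv2.COLOR_BGR2GRAY); crop(c,260,30,400,290,2.2,"pics/w5c.png")
E
```

```text
[[377.6, 46.6], [274.4, 46.6], [279.4, 151.1], [373.1, 150.6]] [325.95296631 101.1696106 ] [55.17541504 56.32608795]
[[0.6258, 0.3121], [0.5292, 0.322], [0.5196, 0.2247], [0.6163, 0.2154]] [0.57270177 0.26852873 0.022     ]
disc [0.57263835 0.26901589 0.014     ] view top triTraceback (most recent call last):
  File "<stdin>", line 4, in <module>
  File "h.py", line 31, in rim
    cs,_=cv2.findContours(m,cv2.RETR_EXTERNAL,cv2.CHAIN_APPROX_NONE); o=max(cs,key=cv2.contourArea)
                                                                        ~~~^^^^^^^^^^^^^^^^^^^^^^^^
ValueError: max() iterable argument is empty
```

```bash
python3 - <<'E'
from h import *
c=dict(np.load("w5.npz")); s=r.state()
t=optics.camera("top"); print("floor tri",tri([(c,(325.95,101.2)),(t,(229.6,187.2))]))
p=s["tool_pos"]; M=Rt(); print("tilt",M[:,2])
x=c["img"][185:245,280:370]; hsv=cv2.cvtColor(x,cv2.COLOR_BGR2HSV); m=((hsv[...,1]<55)).astype(np.uint8)
cs,_=cv2.findContours(m,cv2.RETR_EXTERNAL,cv2.CHAIN_APPROX_NONE); b=max(cs,key=cv2.contourArea)[:,0]; b=b[b[:,1]<35]; e=cv2.fitEllipse(b); print(e)
f=onz(c,np.array(e[0])+[280,185],p[2]-.058); print("foot off in tool",M.T@(f-p))
print(go([.5727,.2687,.12],np.radians(-5.6)))
E
```

```text
floor tri (array([0.57316219, 0.26834659, 0.01411081]), [np.float64(0.8), np.float64(0.8)])
tilt [-1.76566786e-03 -9.94291412e-04 -9.99997947e-01]
((43.58509826660156, 25.409250259399414), (54.459903717041016, 70.07501220703125), 89.62158966064453)
foot off in tool [ 0.00732604 -0.00129067  0.05799364]
([0.1067, -0.0, 0.0826, np.float64(-0.01)], 'yaw y-axis deg', np.float64(-6.1), 'q6', np.float64(1.99))
```

```bash
python3 - <<'E'
from h import *
c=dict(np.load("w5.npz")); s=r.state(); p=s["tool_pos"]; M=Rt()
for z,rad in((.058,.025),(.068,.025),(-.014,.004)):
    a=np.linspace(0,2*np.pi,72); P=np.array([proj(c,p+M@[rad*np.cos(t),rad*np.sin(t),z]) for t in a])
    print(z,P.min(0).round(1),P.max(0).round(1),"centre",proj(c,p+M@[0,0,z]))
crop(c,275,170,375,290,5,"pics/w5c.png")
E
```

```text
0.058 [290.3 186.3] [361.3 252.9] centre [325.74688881 220.77177516]
0.068 [291.9 182.9] [359.6 246.7] centre [325.71672228 215.90424827]
-0.014 [317.3 269.9] [334.9 285.3] centre [326.09948828 277.66554017]
```

View pics/w5c.png

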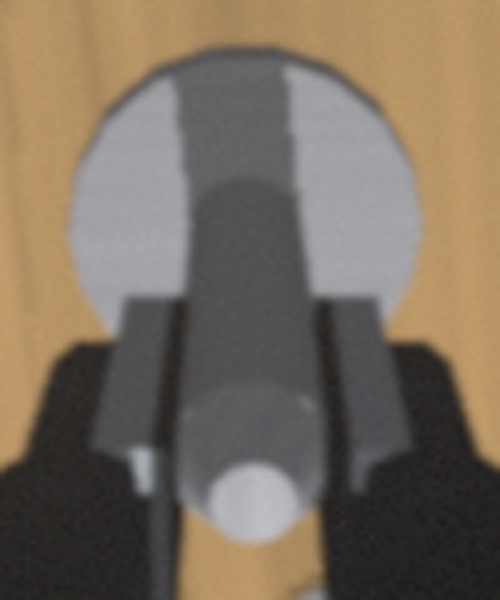

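The crop shows the held foot with extents u 288.6–359.2 and top edge v≈179, nose at (325.6,270.6). That puts it up to 3 mm along tool x from nominal, part of which may be camera bias. I'll hover just above the block and compare foot and block in the same image.

```bash
python3 -m jog '[0.045,0,0,0.01,0, 0.09,0.0005,0,0.01,0, 0.105,0.0005,0.03,0.01,0, 0.105,0.0005,0.07,0.01,0, 0.105,0.0005,0.1,0.01,0, 0.105,0.0005,0.108,0.01,0, 0.105,0.0005,0.108,0.01,0, 0.105,0.0005,0.108,0.01,0]'
python3 - <<'E'
from h import *
c=optics.camera("wrist"); np.savez("w6.npz",**c); s=r.state(); p=s["tool_pos"]; print(p,s["force"])
i=c["img"]; crop(c,200,100,440,280,3.3,"pics/w6.png")
print([proj(c,[.5727+a,.2687+b,.022]).round(1).tolist() for a in(-.05,.05) for b in (-.05,.05)])
E
```

```text
clock: 6.27
tool_pos: [0.5742, 0.2678, 0.1012]
tcp_rot: [0.0, 0.746, 0.666, 0.0]
force: [0.4, 0.1, -2.4]
grip_width: 0.166
grasp_force: 59.4
[0.57477321 0.26817484 0.10204704] [-0.34460646 -0.50106906 -2.92461929]
[[269.6, 270.7], [246.8, 150.5], [389.8, 258.4], [382.9, 134.7]]
```

View pics/w6.png

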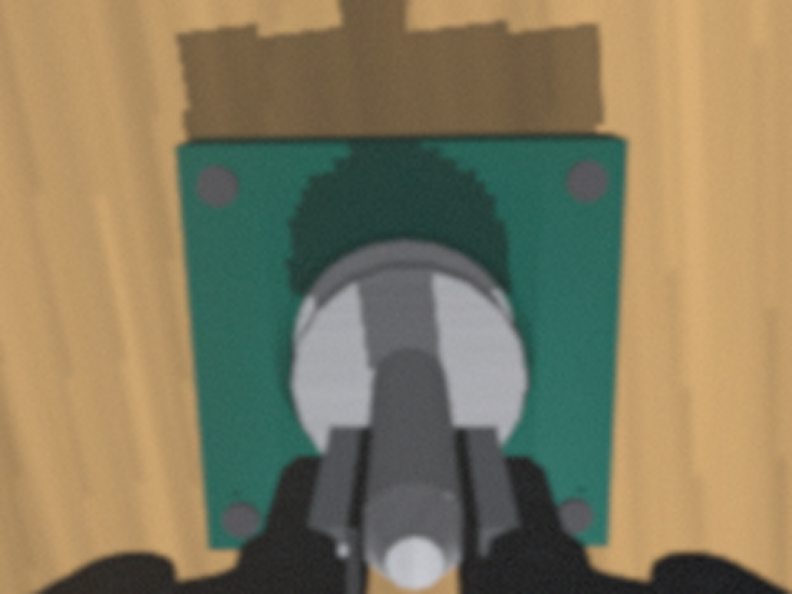

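Block corners in the crop are about (180,143), (627,140), (607,546), (210,548). The foot's upper face spans u 291–527 with its far edge at v≈264. Now I'll cast both to the bench frame.

```bash
python3 - <<'E'
from h import *
c=dict(np.load("w6.npz")); s=r.state(); p=s["tool_pos"]; M=Rt(); I=lambda q:np.array(q)/3.3+[200,100]-.35
B=np.array([onz(c,I(q),.022) for q in[(180,143),(627,140),(607,546),(210,548)]]); S=np.array([onz(c,I(q),.022) for q in[(216,186),(588,182),(577,517),(240,520)]])
tool=lambda x:(M.T@(x-p)*1e3).round(1)
print("block",tool(B.mean(0)),B.mean(0),"screws",tool(S.mean(0)),S.mean(0), [np.linalg.norm(B[i]-B[i-1]).round(4) for i in range(4)],[np.linalg.norm(S[i]-S[i-1]).round(4) for i in range(4)])
zf=p[2]-.058
L,Rr,T=[onz(c,I(q),zf) for q in[(291,380),(527,380),(409,264)]]; print("foot L,R,T tool",tool(L),tool(Rr),tool(T),"-> far edge centre x", tool(T)[0]-25)
print("nose",tool(onz(c,I((414,561)),p[2]+.014)))
E
```

```text
block [-0.1 -1.9 80. ] [0.5729865  0.26832296 0.022     ] screws [-0.9 -2.1 80. ] [0.57272377 0.26761581 0.022     ] [np.float64(0.1002), np.float64(0.0988), np.float64(0.1003), np.float64(0.0995)] [np.float64(0.0829), np.float64(0.0833), np.float64(0.083), np.float64(0.0837)]
foot L,R,T tool [  2.  -26.1  58. ] [ 2.  23.9 58. ] [27.2 -1.1 58. ] -> far edge centre x 2.1999999999999993
nose [  1.7  -0.1 -14. ]
```

```bash
python3 -m jog '[-0.003,-0.001,0,0,0, -0.003,-0.001,0,0,0, -0.003,-0.001,0.006,0,0, -0.003,-0.001,0.012,0,0, -0.003,-0.001,0.017,0,0, -0.003,-0.001,0.02,0,0, -0.003,-0.001,0.022,0,0, -0.003,-0.001,0.022,0,0]'
```

```text
clock: 6.98
tool_pos: [0.5724, 0.2664, 0.0822]
tcp_rot: [-0.0, 0.746, 0.666, -0.0]
force: [-0.3, -0.3, -2.8]
grip_width: 0.165
grasp_force: 59.8
```

```bash
python3 -m jog '[0,0,0.001,0,0, 0,0,0.002,0,0, 0,0,0.003,0,0, 0,0,0.003,0,0, 0,0,0.003,0,0]'
```

```text
clock: 7.4
tool_pos: [0.5727, 0.2666, 0.0818]
tcp_rot: [-0.0, 0.746, 0.666, 0.001]
force: [-3.0, -1.0, 9.5]
grip_width: 0.165
grasp_force: 60.9
```

Contact at TCP z 0.0818, which matches the recess floor (0.082). Releasing and backing up to look.

```bash
python3 -m jog '[0,0,-0.002,0,30, 0,0,-0.002,0,60, 0,0,-0.002,0,60, 0,0,-0.002,0,60, 0,0,-0.05,0,60, 0,0,-0.1,0,60, 0,0,-0.15,0,60, -0.05,0,-0.15,0,60, -0.1,0,-0.15,0,60, -0.1,0,-0.15,0,60]'
python3 - <<'E'
from h import *
c=optics.camera("wrist"); np.savez("w7.npz",**c); s=r.state(); print(s["tool_pos"],s["force"])
u,v=proj(c,[.5727,.2687,.05]).astype(int); print(u,v,proj(c,[.5727,.2687,.024]),proj(c,[.5727,.2687,.096]))
crop(c,max(0,u-80),max(0,v-60),u+80,v+60,5,"pics/w7.png")
E
```

```text
clock: 8.23
tool_pos: [0.5631, 0.1821, 0.2014]
tcp_rot: [0.001, 0.747, 0.665, -0.0]
force: [0.7, 0.8, -0.5]
grip_width: 0.702
grasp_force: 0.0
[0.56345859 0.18412041 0.20098372] [ 0.33116718 -0.2847275  -0.48282358]
323 96 [323.92639322  97.87946119] [323.7522876   91.94170717]
```

View pics/w7.png

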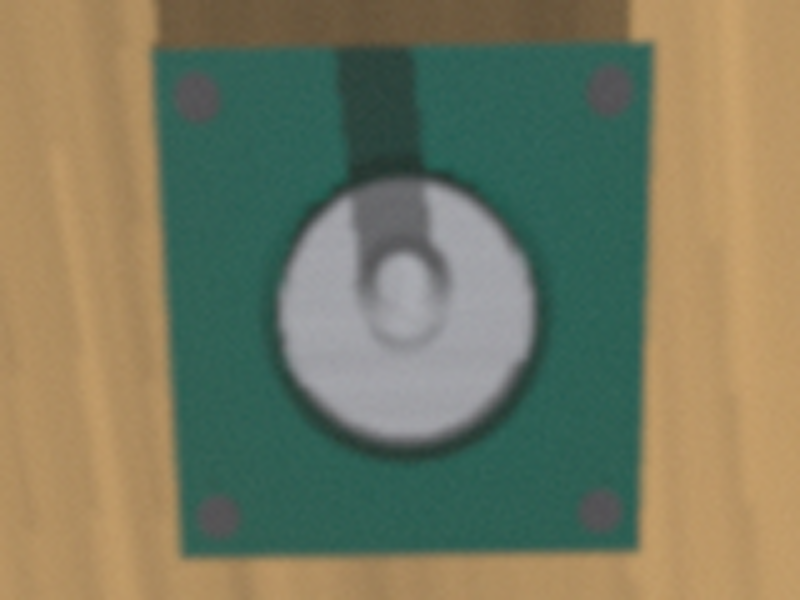

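The mandrel is fully down, foot concentric with the recess at crop (409,308). I'll do a second pinch at 90° to fix its axis in true TCP coordinates, free of camera bias.

```bash
python3 -m jog '[0.05,0.0008,0,-0.15,60, 0.104,0.0016,0,-0.3,60, 0.104,0.0016,0,-0.45,60, 0.104,0.0016,0,-0.6,60, 0.104,0.0016,0,-0.75,60, 0.104,0.0016,0,-0.9,60, 0.104,0.0016,0,-1,60, 0.104,0.0016,0,-1,60]'
python3 -m jog '[0,0,0,-0.15,60, 0,0,0,-0.3,60, 0,0,0,-0.45,60, 0,0,0,-0.6,60, 0,0,0,-0.75,60, 0,0,0,-0.9,60, 0,0,0,-1,60, 0,0,0,-1,60]'
python3 - <<'E'
from h import *
print(go([.573,.2668,.0825],np.radians(84.3)), r.state()["tool_pos"])
E
```

```text
clock: 8.95
tool_pos: [0.5742, 0.2702, 0.1998]
tcp_rot: [-0.0, 0.432, 0.902, -0.0]
force: [0.1, 0.0, 0.8]
grip_width: 0.705
grasp_force: 0.0
clock: 9.62
tool_pos: [0.5743, 0.2698, 0.2]
tcp_rot: [-0.0, 0.056, 0.998, 0.0]
force: [0.1, 0.1, 0.5]
grip_width: 0.703
grasp_force: 0.0
([0.0011, -0.0039, 0.1469, np.float64(-0.016)], 'yaw y-axis deg', np.float64(83.6), 'q6', np.float64(0.55)) [0.57427557 0.26982521 0.20001552]
```

```bash
python3 -m jog '[0.001,-0.003,0.05,0,60, 0.001,-0.003,0.1,0,60, 0.001,-0.003,0.14,0,60, 0.001,-0.003,0.14,0,0, 0.001,-0.003,0.14,0,0, 0.001,-0.003,0.14,0,0, 0.001,-0.003,0.14,0,0, 0.001,-0.003,0.14,0,0, 0.001,-0.003,0.14,0,0]'
python3 - <<'E'
from h import *
c=optics.camera("wrist"); np.savez("w8.npz",**c);s=r.state(); print(s["tool_pos"],s["force"],s["grip_width"],go([0,0,0]))
E
```

```text
clock: 10.37
tool_pos: [0.5747, 0.2681, 0.0909]
tcp_rot: [0.002, 0.057, 0.998, 0.001]
force: [-0.5, 1.9, 7.1]
grip_width: 0.158
grasp_force: 59.1
[0.57469261 0.26812581 0.09091902] [-0.22485707  1.6379983   7.6753789 ] 0.1526335000844661 ([0.6763, -0.4144, 0.1099], 'yaw y-axis deg', np.float64(83.5), 'q6', np.float64(0.55))
```

Mandrel axis is about (0.573, 0.268), so the camera estimate agrees. Next, the knife nearest the block.

```bash
python3 -m jog '[0,0,0,0,60, 0,0,0,0,60, 0,0,0,0,60, 0,0,-0.05,0,60, 0,0,-0.1,0,60, -0.006,-0.05,-0.1,0,60, -0.012,-0.1,-0.1,0,60, -0.018,-0.15,-0.1,0,60, -0.024,-0.2,-0.1,0,60, -0.03,-0.25,-0.1,0,60]'
python3 -m jog '[-0.006,-0.05,0,0,60, -0.0075,-0.066,0,0,60, -0.0075,-0.066,0,0,60, -0.0075,-0.066,0,0,60]'
cat >> h.py <<'E'
def blobs(c,win=None,f=4,smax=60,vmin=95,amin=150):
    "grey bright blobs: fitted ellipse centres, full-image pixels"
    x0,y0,x1,y1=win or (0,0,640,400); i=cv2.resize(c["img"][y0:y1,x0:x1],None,fx=f,fy=f,interpolation=cv2.INTER_CUBIC); h=cv2.cvtColor(i,cv2.COLOR_BGR2HSV)
    m=((h[...,1]<smax)&(h[...,2]>vmin)).astype(np.uint8)
    cs,hi=cv2.findContours(m,cv2.RETR_CCOMP,cv2.CHAIN_APPROX_NONE); out=[]
    for k,q in enumerate(cs):
        a=cv2.contourArea(q)/f**2
        if a>amin and len(q)>20:
            e=cv2.fitEllipse(q); out.append(("hole" if hi[0][k][3]>=0 else "outer",round(a),np.round(np.array(e[0])/f+[x0-.4,y0-.4],1).tolist(),np.round(np.array(e[1])/f,1).tolist()))
    return out
E
python3 - <<'E'
from h import *
c=optics.camera("wrist"); np.savez("w9.npz",**c); s=r.state(); print(s["tool_pos"])
u,v=proj(c,[.5765,.0126,.01]).astype(int); print(u,v)
for b in blobs(c,(u-60,v-60,u+60,v+60),amin=60): print(b)
crop(c,u-60,v-45,u+60,v+45,6,"pics/w9.png")
E
```

```text
clock: 11.25
tool_pos: [0.5742, 0.064, 0.1685]
tcp_rot: [0.0, 0.056, 0.998, -0.0]
force: [0.7, 0.1, 0.9]
grip_width: 0.701
grasp_force: 0.0
clock: 11.58
tool_pos: [0.5746, 0.012, 0.1684]
tcp_rot: [-0.0, 0.057, 0.998, 0.0]
force: [0.5, -0.7, -0.7]
grip_width: 0.707
grasp_force: 0.0
[0.57458526 0.01292021 0.16831288]
325 186
('outer', 2874, [326.3, 183.4], [59.5, 61.5])
('hole', 192, [326.3, 186.6], [15.0, 16.5])
```

View pics/w9.png

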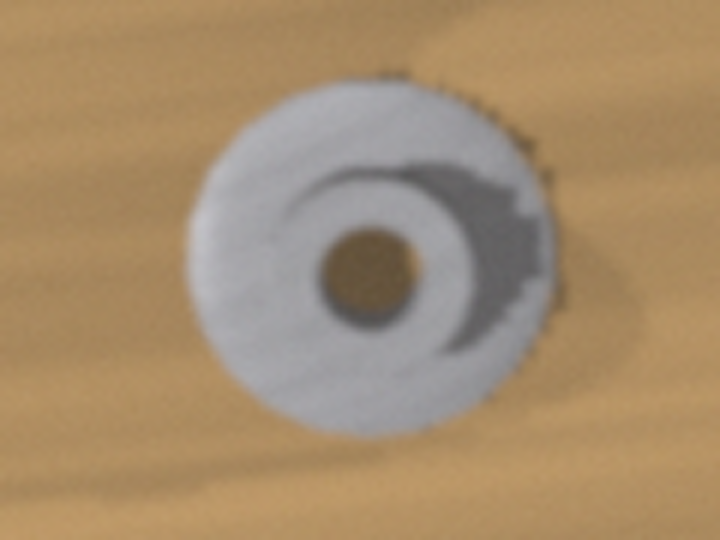

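The knife lies hub up: disc centre at crop (371,258), bore rim at (370,277).

```bash
python3 - <<'E'
from h import *
c=dict(np.load("w9.npz")); s=r.state(); M=Rt(); p=s["tool_pos"]
a=onz(c,(326.5,183.6),.004); b=onz(c,(326.5,187),.014); print(a,b, M.T@(a-p)*1e3, M.T@(b-p)*1e3)
t=optics.camera("top"); k=blobs(t,(312,178,346,214),amin=10); print(k)
print("tri bore",[tri([(c,(326.5,187)),(t,x[2])]) for x in k])
print(go([(a[0]+b[0])/2,(a[1]+b[1])/2,.02]))
E
```

```text
[0.5749824  0.01352611 0.004     ] [0.57623726 0.01332392 0.014     ] [ -0.35720981   0.5668969  164.31311108] [ -1.62499099   0.51287348 154.31284281]
[]
tri bore []
([-0.0013, 0.0, 0.1854], 'yaw y-axis deg', np.float64(83.6), 'q6', np.float64(0.14))
```

```bash
python3 -m jog '[-0.001,0.0005,0.05,0,46, -0.001,0.0005,0.1,0,46, -0.001,0.0005,0.14,0,46, -0.001,0.0005,0.165,0,46, -0.001,0.0005,0.172,0,46, -0.001,0.0005,0.172,0,46, -0.001,0.0005,0.172,0,46]'
python3 -m jog '[0,0,0.003,0,46, 0,0,0.005,0,46, 0,0,0.005,0,46]'
python3 - <<'E'
from h import *
c=optics.camera("wrist"); cv2.imwrite("pics/w10.png",c["img"]); print(r.state()["tool_pos"])
E
```

```text
clock: 12.27
tool_pos: [0.5761, 0.0138, 0.0315]
tcp_rot: [0.0, 0.056, 0.998, 0.0]
force: [0.1, 0.5, 0.3]
grip_width: 0.537
grasp_force: 0.0
clock: 12.52
tool_pos: [0.576, 0.013, 0.0276]
tcp_rot: [0.001, 0.056, 0.998, 0.0]
force: [0.5, 0.8, -0.3]
grip_width: 0.539
grasp_force: 0.0
[0.57589653 0.01289607 0.02754224]
```

View pics/w10.png

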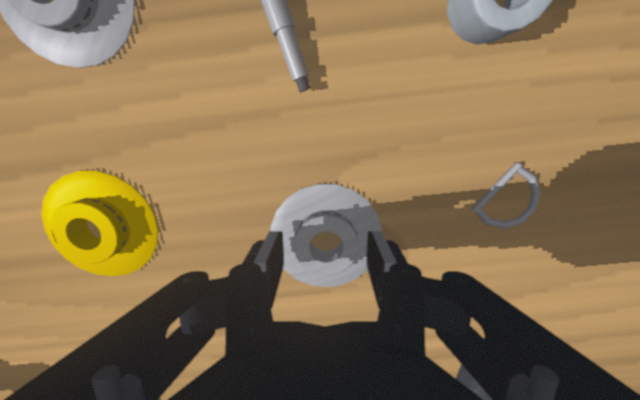

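The picture shows the fingers straddling the hub at (325,240). Now I'll feel down to the disc.

```bash
python3 -m jog '[0,0,0.002,0,46, 0,0,0.003,0,46, 0,0,0.004,0,46, 0,0,0.004,0,46]'
python3 -m jog '[0,0,0.002,0,46, 0,0,0.003,0,46, 0,0,0.004,0,46, 0,0,0.004,0,46]'
```

```text
clock: 12.9
tool_pos: [0.5753, 0.0128, 0.0234]
tcp_rot: [-0.0, 0.056, 0.998, 0.0]
force: [0.7, 0.0, 0.2]
grip_width: 0.538
grasp_force: 0.0
clock: 13.23
tool_pos: [0.5753, 0.0128, 0.0201]
tcp_rot: [-0.0, 0.056, 0.998, 0.0]
force: [0.1, 0.1, -0.0]
grip_width: 0.535
grasp_force: 0.0
```

```bash
python3 -m jog '[0,0,0.001,0,46, 0,0,0.002,0,46, 0,0,0.002,0,46]'; python3 -m jog '[0,0,0.001,0,46, 0,0,0.002,0,46, 0,0,0.002,0,46]'
```

```text
clock: 13.48
tool_pos: [0.5755, 0.0129, 0.0187]
tcp_rot: [0.0, 0.056, 0.998, 0.0]
force: [0.3, -0.8, 0.2]
grip_width: 0.54
grasp_force: 0.0
clock: 13.73
tool_pos: [0.5755, 0.0129, 0.0186]
tcp_rot: [0.001, 0.056, 0.998, 0.0]
force: [-5.8, -0.5, 18.2]
grip_width: 0.535
grasp_force: 9.1
```

```bash
python3 -m jog '[0,0,-0.004,0,46, 0,0,-0.004,0,30, 0,0,-0.004,0,30, 0,0,-0.004,0,30, 0,0,-0.004,0,30, 0,0,-0.004,0,46, 0,0,-0.004,0,46, 0,0,-0.004,0,46]'
python3 -m jog '[0,0,0,0.15,46, 0,0,0,0.3,46, 0,0,0,0.45,46, 0,0,0,0.6,46, 0,0,0,0.75,46, 0,0,0,0.9,46, 0,0,0,1,46, 0,0,0,1,46]'
python3 -m jog '[0,0,0,0.15,46, 0,0,0,0.3,46, 0,0,0,0.45,46, 0,0,0,0.6,46, 0,0,0,0.75,46, 0,0,0,0.9,46, 0,0,0,1,46, 0,0,0,1,46]'
python3 -m jog '[0,0,0,0,25, 0,0,0,0,25, 0,0,0,0,25, 0,0,0,0,25, 0,0,0,0,25, 0,0,0,0,25]'
```

```text
clock: 14.4
tool_pos: [0.5753, 0.0129, 0.02]
tcp_rot: [-0.0, 0.056, 0.998, 0.0]
force: [0.5, -0.2, 0.3]
grip_width: 0.539
grasp_force: 0.0
clock: 15.07
tool_pos: [0.5752, 0.0128, 0.0199]
tcp_rot: [-0.0, 0.436, 0.9, -0.0]
force: [0.2, -0.2, 0.0]
grip_width: 0.541
grasp_force: 0.0
clock: 15.73
tool_pos: [0.5753, 0.0129, 0.02]
tcp_rot: [-0.0, 0.746, 0.666, -0.0]
force: [-0.3, -1.3, -1.2]
grip_width: 0.538
grasp_force: 0.0
clock: 16.23
tool_pos: [0.5754, 0.0129, 0.0207]
tcp_rot: [0.0, 0.744, 0.668, 0.0]
force: [-1.2, 0.5, 5.4]
grip_width: 0.393
grasp_force: 59.1
```

```bash
python3 -m jog '[0,0,-0.05,0,25, 0,0,-0.1,0,25, 0.01,0,-0.15,0,25, 0.05,-0.005,-0.18,0,25, 0.1,-0.012,-0.18,0,25, 0.15,-0.018,-0.18,0,25, 0.2,-0.025,-0.18,0,25, 0.22,-0.028,-0.18,0,25, 0.22,-0.028,-0.18,0,25, 0.22,-0.028,-0.18,0,25]'
python3 - <<'E'
from h import *
c=optics.camera("wrist"); np.savez("w11.npz",**c); s=r.state(); p=s["tool_pos"]; M=Rt(); print(p,s["force"],s["grip_width"])
print("pred nose",proj(c,[.573,.268,.096]),"foot",proj(c,[.573,.268,.024]),"bore top",proj(c,p+M@[0,0,.0065]),"disc",proj(c,p+M@[0,0,.0165]))
for b in blobs(c,(220,20,430,330),amin=30): print(b)
cv2.imwrite("pics/w11.png",c["img"])
E
```

```text
clock: 17.07
tool_pos: [0.5725, 0.1911, 0.1638]
tcp_rot: [-0.0, 0.744, 0.668, -0.0]
force: [-0.4, -0.2, -1.5]
grip_width: 0.391
grasp_force: 60.2
[0.57267868 0.1900958  0.16392007] [ 0.19396935 -0.75715921 -1.39556086] 0.39243931073325033
pred nose [312.73290984 104.33559357] foot [316.06022411 107.75839996] bore top [324.70040378 253.71813133] disc [324.70169545 245.30457008]
('outer', 202, [233.9, 268.9], [11.8, 25.1])
('outer', 37, [279.7, 264.5], [5.0, 9.9])
('outer', 37, [426.1, 254.9], [7.7, 8.5])
('outer', 4172, [324.6, 258.7], [70.5, 77.5])
('hole', 672, [324.5, 252.0], [29.8, 30.6])
('outer', 3212, [324.7, 221.1], [67.7, 106.9])
('outer', 2642, [315.8, 107.1], [57.7, 58.3])
('hole', 209, [312.2, 103.9], [19.4, 20.2])
('outer', 184, [315.3, 94.3], [120.0, 161.8])
```

Camera predictions match within 1 mm. Move over the mandrel.

```bash
python3 - <<'E'
from h import *
print(go([.5728,.2684,.135]))
E
```

```text
([0.0973, -0.0105, 0.0361], 'yaw y-axis deg', np.float64(-6.3), 'q6', np.float64(2.0))
```

```bash
python3 -m jog '[0.05,-0.005,0.01,0,25, 0.085,-0.009,0.02,0,25, 0.0975,-0.0105,0.034,0,25, 0.0975,-0.0105,0.034,0,25, 0.0975,-0.0105,0.034,0,25, 0.0975,-0.0105,0.034,0,25, 0.0975,-0.0105,0.034,0,25, 0.0975,-0.0105,0.034,0,25]'
python3 - <<'E'
from h import *
c=optics.camera("wrist"); np.savez("w12.npz",**c); s=r.state(); p=s["tool_pos"]; M=Rt(); print(p,go([.5728,.2684,.0445]))
print("pred nose",proj(c,[.573,.268,.096]),"bore top",proj(c,p+M@[0,0,.0065]))
for b in blobs(c,(280,150,370,330),amin=20): print(b)
E
```

```text
clock: 17.78
tool_pos: [0.5739, 0.2675, 0.1378]
tcp_rot: [0.0, 0.746, 0.666, 0.0]
force: [-0.4, 0.8, -0.6]
grip_width: 0.389
grasp_force: 60.2
[0.57382407 0.26774253 0.13778472] ([0.0006, -0.0014, 0.1166], 'yaw y-axis deg', np.float64(-6.5), 'q6', np.float64(2.12))
pred nose [322.85159734 226.03444808] bore top [324.08757012 251.56056399]
('outer', 202, [330.2, 317.0], [18.2, 31.1])
('outer', 4168, [324.5, 258.7], [70.4, 77.6])
('hole', 325, [324.8, 256.0], [22.8, 31.9])
('hole', 263, [325.0, 250.5], [11.6, 32.2])
('hole', 178, [324.7, 241.5], [8.6, 31.0])
('outer', 3654, [323.9, 204.7], [69.9, 91.8])
```

```bash
python3 -m jog '[0.0005,-0.0012,0,0,25, 0.0005,-0.0012,0.01,0,25, 0.0005,-0.0012,0.02,0,25, 0.0005,-0.0012,0.027,0,25, 0.0005,-0.0012,0.034,0,25, 0.0005,-0.0012,0.041,0,25, 0.0005,-0.0012,0.048,0,25, 0.0005,-0.0012,0.048,0,25]'
```

```text
clock: 18.5
tool_pos: [0.5719, 0.269, 0.0972]
tcp_rot: [-0.0, 0.746, 0.666, -0.001]
force: [-0.7, -0.2, -1.3]
grip_width: 0.391
grasp_force: 60.2
```

Threaded with no side load. I'll continue down.

```bash
python3 -m jog '[0.0005,-0.0003,0.015,0,25, 0.0005,-0.0003,0.03,0,25, 0.0005,-0.0003,0.045,0,25, 0.0005,-0.0003,0.055,0,25, 0.0005,-0.0003,0.061,0,25, 0.0005,-0.0003,0.061,0,25, 0.0005,-0.0003,0.061,0,25]'
python3 -m jog '[0,0,0.001,0,25, 0,0,0.002,0,25, 0,0,0.003,0,25, 0,0,0.003,0,25]'
```

```text
clock: 19.08
tool_pos: [0.5724, 0.2697, 0.0501]
tcp_rot: [-0.0, 0.746, 0.666, 0.0]
force: [0.5, -0.1, -1.8]
grip_width: 0.39
grasp_force: 60.2
clock: 19.42
tool_pos: [0.5724, 0.2697, 0.0477]
tcp_rot: [-0.0, 0.746, 0.666, 0.0]
force: [-0.8, 0.1, -2.1]
grip_width: 0.392
grasp_force: 60.2
```

```bash
python3 -m jog '[0,0,0.001,0,25, 0,0,0.002,0,25, 0,0,0.003,0,25, 0,0,0.003,0,25]'; python3 -m jog '[0,0,0.001,0,25, 0,0,0.0015,0,25, 0,0,0.0015,0,25]'
```

```text
clock: 19.75
tool_pos: [0.5722, 0.2696, 0.0449]
tcp_rot: [-0.0, 0.746, 0.666, -0.0]
force: [0.3, -0.8, -1.3]
grip_width: 0.389
grasp_force: 60.2
clock: 20.0
tool_pos: [0.5723, 0.2696, 0.0447]
tcp_rot: [0.0, 0.746, 0.666, 0.0]
force: [-1.5, -1.8, 6.2]
grip_width: 0.393
grasp_force: 61.0
```

```bash
python3 -m jog '[0,0,-0.001,0,46, 0,0,-0.001,0,46, 0,0,-0.001,0,46, 0,0,-0.05,0,50, 0,0,-0.1,0,55, 0,0,-0.14,0,60, -0.03,-0.015,-0.16,0,60, -0.07,-0.035,-0.16,0,60, -0.11,-0.055,-0.16,0,60, -0.15,-0.075,-0.16,0,60]'
python3 -m jog '[-0.04,-0.02,0,0,60, -0.076,-0.035,0,0,60, -0.076,-0.035,0,0,60, -0.076,-0.035,0,0,60]'
python3 - <<'E'
from h import *
c=optics.camera("wrist"); np.savez("w13.npz",**c); s=r.state(); p=s["tool_pos"]; print(p)
for x,y in((.4636,.1011),): 
  u,v=proj(c,[x,y,.024]).astype(int); print(u,v,proj(c,[x,y,0]))
  for b in blobs(c,(u-50,v-50,u+50,v+50),amin=50): print(b)
q=proj(c,[.573,.268,.03]); print("mandrel at",q)
cv2.imwrite("pics/w13.png",c["img"])
E
```

```text
clock: 20.83
tool_pos: [0.4984, 0.1563, 0.1721]
tcp_rot: [0.0, 0.746, 0.666, 0.0]
force: [0.5, -0.1, 0.7]
grip_width: 0.7
grasp_force: 0.0
clock: 21.17
tool_pos: [0.4641, 0.0989, 0.1724]
tcp_rot: [0.0, 0.747, 0.665, 0.0]
force: [0.4, 0.2, 0.7]
grip_width: 0.703
grasp_force: 0.0
[0.46494832 0.09972641 0.17233691]
323 184 [323.65498533 179.75240973]
('outer', 963, [324.7, 183.9], [34.8, 35.3])
('hole', 219, [324.7, 184.5], [16.6, 16.8])
mandrel at [432.34095391 -24.53152811]
```

```bash
python3 - <<'E'
from h import *
c=dict(np.load("w13.npz")); a=onz(c,(324.7,184.5),.024); b=onz(c,(324.7,183.9),.022); t=optics.camera("top"); print(a,b,go([a[0],a[1]-.0005,.0225]))
k=blobs(t,(275,222,306,250),amin=8); print(k); print([tri([(c,(324.7,184.3)),(t,x[2])]) for x in k])
E
```

```text
[0.46476736 0.10135357 0.024     ] [0.46478617 0.1015038  0.022     ] ([0.0006, -0.001, 0.1871], 'yaw y-axis deg', np.float64(-6.5), 'q6', np.float64(1.9))
[]
[]
```

```bash
python3 -m jog '[0.0005,-0.0005,0.05,0,52, 0.0005,-0.0005,0.1,0,52, 0.0005,-0.0005,0.15,0,52, 0.0005,-0.0005,0.18,0,52, 0.0005,-0.0005,0.186,0,52, 0.0005,-0.0005,0.186,0,52, 0.0005,-0.0005,0.186,0,52]'
python3 -m jog '[0,0,0,0,25, 0,0,0,0,25, 0,0,0,0,25, 0,0,0,0,25, 0,0,0,0,25, 0,0,0,0,50, 0,0,0,0,50, 0,0,0,0,50]'
python3 -m jog '[0,0,0,-0.15,50, 0,0,0,-0.3,50, 0,0,0,-0.45,50, 0,0,0,-0.6,50, 0,0,0,-0.75,50, 0,0,0,-0.9,50, 0,0,0,-1,50, 0,0,0,-1,50]'
python3 -m jog '[0,0,0,-0.15,50, 0,0,0,-0.3,50, 0,0,0,-0.45,50, 0,0,0,-0.6,50, 0,0,0,-0.75,50, 0,0,0,-0.9,50, 0,0,0,-1,50, 0,0,0,-1,50]'
python3 -m jog '[0,0,0,0,25, 0,0,0,0,25, 0,0,0,0,25, 0,0,0,0,25, 0,0,0,0,25, 0,0,0,0,25]'
python3 -c "
from h import *
print(go([.5728,.2684,.15]))"
```

```text
clock: 21.85
tool_pos: [0.4652, 0.1011, 0.0238]
tcp_rot: [0.0, 0.746, 0.666, 0.0]
force: [-0.2, -0.5, 0.1]
grip_width: 0.609
grasp_force: 0.0
clock: 22.52
tool_pos: [0.4647, 0.1004, 0.0239]
tcp_rot: [0.0, 0.746, 0.666, 0.001]
force: [-0.1, 0.5, 0.2]
grip_width: 0.585
grasp_force: 0.0
clock: 23.18
tool_pos: [0.4643, 0.1003, 0.0233]
tcp_rot: [0.0, 0.433, 0.902, 0.0]
force: [0.1, -0.5, -0.5]
grip_width: 0.585
grasp_force: 0.0
clock: 23.85
tool_pos: [0.4643, 0.1003, 0.0233]
tcp_rot: [0.0, 0.056, 0.998, 0.0]
force: [0.7, 0.3, 0.6]
grip_width: 0.587
grasp_force: 0.0
clock: 24.35
tool_pos: [0.4643, 0.1004, 0.0237]
tcp_rot: [0.0, 0.059, 0.998, 0.0]
force: [-2.3, -0.7, 8.0]
grip_width: 0.4
grasp_force: 58.9
([-0.1102, 0.2245, -0.1578], 'yaw y-axis deg', np.float64(83.3), 'q6', np.float64(0.33))
```

```bash
python3 -m jog '[0,0,-0.05,0,25, 0,0,-0.1,0,25, 0,0,-0.145,0,25, -0.02,0.04,-0.158,0,25, -0.045,0.085,-0.158,0,25, -0.07,0.13,-0.158,0,25, -0.09,0.175,-0.158,0,25, -0.11,0.2245,-0.158,0,25, -0.11,0.2245,-0.158,0,25, -0.11,0.2245,-0.158,0,25]'
python3 -m jog '[0,0,0,0,25, 0,0,0,0,25]'
python3 - <<'E'
from h import *
c=optics.camera("wrist"); np.savez("w14.npz",**c); s=r.state(); p=s["tool_pos"]; M=Rt(); print(p,s["force"],go([.5728,.2684,.1]))
print("pred disc",proj(c,[.573,.2684,.028]),"bore top",proj(c,p+M@[0,0,-.0005]),"nose",proj(c,[.573,.2684,.096]))
for b in blobs(c,(240,100,410,330),amin=20): print(b)
cv2.imwrite("pics/w14.png",c["img"])
E
```

```text
clock: 25.18
tool_pos: [0.5722, 0.2707, 0.1483]
tcp_rot: [-0.001, 0.057, 0.998, -0.0]
force: [0.0, -1.0, -0.1]
grip_width: 0.399
grasp_force: 60.3
clock: 25.35
tool_pos: [0.5711, 0.2679, 0.1494]
tcp_rot: [-0.0, 0.057, 0.998, -0.0]
force: [0.4, -0.7, -0.5]
grip_width: 0.407
grasp_force: 60.3
[0.57124203 0.26774052 0.14968896] [-5.80116655e-01  9.46307703e-01 -3.85646333e-04] ([-0.0019, 0.0011, 0.0621], 'yaw y-axis deg', np.float64(83.4), 'q6', np.float64(0.55))
pred disc [325.98460937 196.01361849] bore top [325.04328489 259.09885769] nose [326.29170752 222.80204744]
('outer', 6793, [325.5, 227.8], [70.4, 139.8])
('hole', 626, [323.6, 263.2], [25.1, 40.3])
('hole', 307, [324.7, 250.5], [14.2, 27.6])
('outer', 57, [273.4, 186.1], [2.1, 87.8])
```

```bash
python3 -m jog '[-0.0013,0.0015,0,0,25, -0.0013,0.0015,0.01,0,25, -0.0013,0.0015,0.02,0,25, -0.0013,0.0015,0.028,0,25, -0.0013,0.0015,0.035,0,25, -0.0013,0.0015,0.042,0,25, -0.0013,0.0015,0.05,0,25, -0.0013,0.0015,0.05,0,25]'
```

```text
clock: 26.07
tool_pos: [0.5722, 0.2696, 0.1078]
tcp_rot: [-0.001, 0.056, 0.998, -0.0]
force: [-0.3, 0.3, -0.6]
grip_width: 0.399
grasp_force: 60.4
```

```bash
python3 -c "
from h import *
s=r.state();print(s['tool_pos'],s['force'],go([.5724,.2688,.062]))"
```

```text
[0.57215099 0.26962033 0.10784559] [-0.34887833  0.2599434  -0.63361766] ([-0.0005, -0.0009, 0.0573], 'yaw y-axis deg', np.float64(83.5), 'q6', np.float64(0.55))
```

Threaded. Spacer seat expected at TCP ≈ 0.0615.

```bash
python3 -m jog '[0,-0.0005,0.012,0,25, 0,-0.0005,0.024,0,25, 0,-0.0005,0.036,0,25, 0,-0.0005,0.046,0,25, 0,-0.0005,0.052,0,25, 0,-0.0005,0.053,0,25, 0,-0.0005,0.053,0,25]'
python3 -m jog '[0,0,0.001,0,25, 0,0,0.002,0,25, 0,0,0.003,0,25, 0,0,0.003,0,25]'
```

```text
clock: 26.65
tool_pos: [0.5727, 0.2694, 0.0665]
tcp_rot: [-0.0, 0.056, 0.998, -0.0]
force: [-1.2, -0.6, -1.6]
grip_width: 0.397
grasp_force: 60.3
clock: 26.98
tool_pos: [0.573, 0.2696, 0.065]
tcp_rot: [0.0, 0.056, 0.998, 0.0]
force: [-2.1, -1.6, 1.2]
grip_width: 0.403
grasp_force: 60.5
```

```bash
python3 -m jog '[0,0,0.001,0,25, 0,0,0.002,0,25, 0,0,0.003,0,25, 0,0,0.003,0,25]'; python3 -m jog '[0,0,0.001,0,25, 0,0,0.0015,0,25, 0,0,0.0015,0,25]'
```

```text
clock: 27.32
tool_pos: [0.5729, 0.2696, 0.0622]
tcp_rot: [-0.0, 0.056, 0.998, 0.0]
force: [-3.1, -1.0, 0.2]
grip_width: 0.401
grasp_force: 60.5
clock: 27.57
tool_pos: [0.5729, 0.2696, 0.0617]
tcp_rot: [0.0, 0.056, 0.998, 0.0]
force: [-5.0, -1.2, 7.7]
grip_width: 0.397
grasp_force: 61.2
```

```bash
python3 -m jog '[0,0,-0.001,0,50, 0,0,-0.001,0,50, 0,0,-0.001,0,50, 0,0,-0.05,0,60, 0,0,-0.1,0,60, 0,0,-0.135,0,60, 0.012,-0.05,-0.135,0,60, 0.024,-0.1,-0.135,0,60, 0.036,-0.15,-0.135,0,60, 0.049,-0.2,-0.135,0,60]'
python3 -m jog '[0.012,-0.05,0,0,60, 0.024,-0.1,0,0,60, 0.036,-0.15,0,0,60, 0.049,-0.2,0,0,60, 0.061,-0.25,0,0,60, 0.067,-0.274,0,0,60, 0.067,-0.274,0,0,60, 0.067,-0.274,0,0,60]'
python3 - <<'E'
from h import *
c=optics.camera("wrist"); np.savez("w15.npz",**c); s=r.state(); p=s["tool_pos"]; print(p)
u,v=proj(c,[.4378,-.0965,.01]).astype(int); print(u,v)
for b in blobs(c,(u-60,v-60,u+60,v+60),amin=50): print(b)
h=[b for b in blobs(c,(u-60,v-60,u+60,v+60),amin=50) if b[0]=="hole"][0]; a=onz(c,h[2],.014); print(a,go([a[0]-.0005,a[1],.028]))
t=optics.camera("scene"); print("tri",tri([(c,h[2]),(t,(292,177))]))
E
```

```text
clock: 28.4
tool_pos: [0.5156, 0.1138, 0.1692]
tcp_rot: [0.001, 0.056, 0.998, 0.0]
force: [0.4, -0.5, 0.4]
grip_width: 0.701
grasp_force: 0.0
clock: 29.07
tool_pos: [0.4381, -0.0978, 0.1694]
tcp_rot: [0.001, 0.058, 0.998, 0.0]
force: [0.8, 0.0, -0.8]
grip_width: 0.703
grasp_force: 0.0
[ 0.43845967 -0.09699291  0.16928263]
326 183
('outer', 2867, [327.7, 181.2], [59.5, 61.4])
('hole', 189, [327.5, 184.2], [15.0, 16.4])
[ 0.43734822 -0.09515291  0.014     ] ([0.0024, 0.002, 0.1766], 'yaw y-axis deg', np.float64(83.5), 'q6', np.float64(-0.1))
tri (array([ 0.43887948, -0.09502104,  0.00734351]), [np.float64(0.3), np.float64(0.3)])
```

```bash
python3 -m jog '[0.002,0.0015,0.05,0,46, 0.002,0.0015,0.1,0,46, 0.002,0.0015,0.14,0,46, 0.002,0.0015,0.17,0,46, 0.002,0.0015,0.178,0,46, 0.002,0.0015,0.182,0,46, 0.002,0.0015,0.182,0,46]'
python3 -m jog '[0,0,0.001,0,46, 0,0,0.001,0,46]'
```

```text
clock: 29.75
tool_pos: [0.4372, -0.0948, 0.0237]
tcp_rot: [-0.0, 0.056, 0.998, 0.0]
force: [0.9, -0.1, 0.6]
grip_width: 0.54
grasp_force: 0.0
clock: 29.92
tool_pos: [0.4378, -0.0954, 0.024]
tcp_rot: [0.001, 0.056, 0.998, -0.0]
force: [1.1, 0.5, 0.7]
grip_width: 0.543
grasp_force: 0.0
```

```bash
python3 -m jog '[0,0,0.003,0,46, 0,0,0.0045,0,46, 0,0,0.0045,0,30, 0,0,0.0045,0,30, 0,0,0.0045,0,30, 0,0,0.0045,0,30, 0,0,0.0045,0,46, 0,0,0.0045,0,46, 0,0,0.0045,0,46]'
python3 -m jog '[0,0,0,0.15,46, 0,0,0,0.3,46, 0,0,0,0.45,46, 0,0,0,0.6,46, 0,0,0,0.75,46, 0,0,0,0.9,46, 0,0,0,1,46, 0,0,0,1,46]'
python3 -m jog '[0,0,0,0.15,46, 0,0,0,0.3,46, 0,0,0,0.45,46, 0,0,0,0.6,46, 0,0,0,0.75,46, 0,0,0,0.9,46, 0,0,0,1,46, 0,0,0,1,46]'
python3 -m jog '[0,0,0,0,25, 0,0,0,0,25, 0,0,0,0,25, 0,0,0,0,25, 0,0,0,0,25, 0,0,0,0,25]'
python3 -c "
from h import *
print(go([.5724,.2685,.15]))"
```

```text
clock: 30.67
tool_pos: [0.4366, -0.0955, 0.0192]
tcp_rot: [0.0, 0.056, 0.998, -0.0]
force: [0.9, 0.2, -0.3]
grip_width: 0.538
grasp_force: 0.0
clock: 31.33
tool_pos: [0.4364, -0.0955, 0.019]
tcp_rot: [-0.0, 0.436, 0.9, -0.0]
force: [0.2, -0.6, 0.8]
grip_width: 0.539
grasp_force: 0.0
clock: 32.0
tool_pos: [0.4365, -0.0954, 0.019]
tcp_rot: [-0.0, 0.746, 0.666, -0.0]
force: [0.4, -1.0, 0.2]
grip_width: 0.539
grasp_force: 0.0
clock: 32.5
tool_pos: [0.4375, -0.0957, 0.0204]
tcp_rot: [0.001, 0.744, 0.668, 0.001]
force: [-3.4, 0.8, 19.9]
grip_width: 0.383
grasp_force: 63.1
([0.4706, 0.1193, -0.1618], 'yaw y-axis deg', np.float64(-6.1), 'q6', np.float64(1.46))
```

```bash
python3 -m jog '[0,0,-0.05,0,25, 0,0,-0.1,0,25, 0.01,0.0025,-0.145,0,25, 0.05,0.0125,-0.162,0,25, 0.1,0.025,-0.162,0,25, 0.15,0.038,-0.162,0,25, 0.2,0.051,-0.162,0,25, 0.25,0.063,-0.162,0,25, 0.3,0.076,-0.162,0,25, 0.35,0.089,-0.162,0,25]'
python3 -m jog '[0.05,0.013,0,0,25, 0.1,0.026,0,0,25, 0.121,0.0305,0,0,25, 0.121,0.0305,0,0,25, 0.121,0.0305,0,0,25, 0.121,0.0305,0,0,25]'
python3 - <<'E'
from h import *
c=optics.camera("wrist"); np.savez("w16.npz",**c); s=r.state(); p=s["tool_pos"]; M=Rt(); print(p,s["force"],go([.5724,.2688,.1]))
print("bore top",proj(c,p+M@[0,0,.0065]),"spacer top",proj(c,[.573,.2684,.062]),"nose",proj(c,[.573,.2684,.096]))
for b in blobs(c,(240,100,410,330),amin=20): print(b)
E
```

```text
clock: 33.33
tool_pos: [0.5389, 0.1768, 0.1485]
tcp_rot: [-0.0, 0.744, 0.668, -0.0]
force: [1.1, -0.6, -1.2]
grip_width: 0.383
grasp_force: 62.9
clock: 33.83
tool_pos: [0.5734, 0.2675, 0.1481]
tcp_rot: [-0.0, 0.745, 0.667, -0.001]
force: [-0.2, 0.4, -2.0]
grip_width: 0.377
grasp_force: 63.2
[0.57348103 0.26712437 0.14843825] [ 0.58656003  0.11459626 -0.6606173 ] ([0.002, -0.0015, 0.0605], 'yaw y-axis deg', np.float64(-6.4), 'q6', np.float64(2.12))
bore top [324.53311838 252.86473602] spacer top [323.96412439 204.51427338] nose [323.76952011 219.612437  ]
('outer', 267, [331.2, 312.1], [21.8, 30.0])
('outer', 21, [366.2, 303.2], [4.4, 6.9])
('outer', 4118, [324.5, 258.1], [69.3, 78.0])
('hole', 331, [324.9, 255.4], [23.1, 32.0])
('hole', 392, [324.7, 247.7], [16.1, 32.4])
('hole', 62, [324.6, 238.5], [4.3, 20.6])
('outer', 5275, [323.9, 188.3], [113.3, 146.2])
('hole', 231, [325.1, 181.5], [15.4, 30.2])
```

```bash
python3 -m jog '[0.0015,-0.0012,0,0,25, 0.0015,-0.0012,0.01,0,25, 0.0015,-0.0012,0.02,0,25, 0.0015,-0.0012,0.03,0,25, 0.0015,-0.0012,0.038,0,25, 0.0015,-0.0012,0.046,0,25, 0.0015,-0.0012,0.052,0,25, 0.0015,-0.0012,0.052,0,25]'
python3 -m jog '[0,0,0.006,0,25, 0,0,0.012,0,25, 0,0,0.018,0,25, 0,0,0.022,0,25, 0,0,0.022,0,25, 0,0,0.022,0,25]'
```

```text
clock: 34.55
tool_pos: [0.5726, 0.2692, 0.1057]
tcp_rot: [-0.0, 0.746, 0.666, -0.001]
force: [0.8, 0.0, -0.7]
grip_width: 0.383
grasp_force: 63.2
clock: 35.05
tool_pos: [0.5731, 0.2695, 0.0893]
tcp_rot: [-0.0, 0.746, 0.666, -0.0]
force: [-0.5, 0.9, 0.1]
grip_width: 0.385
grasp_force: 63.2
```

Seat expected at TCP ≈ 0.0825.

```bash
python3 -m jog '[0,0,0.002,0,25, 0,0,0.004,0,25, 0,0,0.005,0,25, 0,0,0.005,0,25, 0,0,0.005,0,25]'; python3 -m jog '[0,0,0.001,0,25, 0,0,0.002,0,25, 0,0,0.003,0,25, 0,0,0.003,0,25]'
```

```text
clock: 35.47
tool_pos: [0.5732, 0.2695, 0.0855]
tcp_rot: [-0.0, 0.746, 0.666, -0.0]
force: [-0.3, -0.3, -1.7]
grip_width: 0.385
grasp_force: 63.2
clock: 35.8
tool_pos: [0.5731, 0.2695, 0.0829]
tcp_rot: [-0.0, 0.746, 0.666, -0.0]
force: [-0.1, 0.0, -1.7]
grip_width: 0.385
grasp_force: 63.2
```

```bash
python3 -m jog '[0,0,0.001,0,25, 0,0,0.0015,0,25, 0,0,0.0015,0,25]'; python3 -m jog '[0,0,0.001,0,25, 0,0,0.0015,0,25, 0,0,0.0015,0,25]'
```

```text
clock: 36.05
tool_pos: [0.5733, 0.2695, 0.0825]
tcp_rot: [0.0, 0.746, 0.666, 0.0]
force: [-1.1, -0.6, 3.8]
grip_width: 0.379
grasp_force: 64.9
clock: 36.3
tool_pos: [0.5733, 0.2696, 0.0825]
tcp_rot: [0.0, 0.746, 0.666, 0.001]
force: [-4.3, -1.4, 14.5]
grip_width: 0.379
grasp_force: 68.1
```

```bash
python3 -m jog '[0,0,-0.002,0,48, 0,0,-0.002,0,48, 0,0,-0.002,0,48, 0,0,-0.05,0,60, 0,0,-0.11,0,70, -0.02,0.02,-0.11,0,75, -0.055,0.05,-0.11,0,75, -0.09,0.085,-0.11,0,75, -0.125,0.12,-0.11,0,75, -0.16,0.15,-0.11,0,75]'
python3 -m jog '[-0.013,0.011,0,0,75, -0.013,0.011,0,0,75, -0.013,0.011,0,0,75, -0.013,0.011,0,0,75]'
python3 - <<'E'
from h import *
c=optics.camera("wrist"); np.savez("w17.npz",**c); s=r.state(); p=s["tool_pos"]; print(p,s["force"])
u,v=proj(c,[.686,.1177,.014]).astype(int); print(u,v)
f=4;x0,y0=u-45,v-45; i=cv2.resize(c["img"][y0:y0+90,x0:x0+90],None,fx=f,fy=f,interpolation=cv2.INTER_CUBIC); cv2.imwrite("pics/w17.png",i)
h=cv2.cvtColor(i,cv2.COLOR_BGR2HSV); m=((h[...,1]<75)).astype(np.uint8); m=cv2.morphologyEx(m,cv2.MORPH_OPEN,np.ones((7,7)))
cs,hi=cv2.findContours(m,cv2.RETR_CCOMP,cv2.CHAIN_APPROX_NONE)
for k,q in enumerate(cs):
    if cv2.contourArea(q)>800: print(hi[0][k][3],cv2.contourArea(q)/16,np.array(cv2.fitEllipse(q)[0])/4+[x0,y0],(cv2.approxPolyDP(cv2.convexHull(q),.04*cv2.arcLength(q,True),True)[:,0]/4.+[x0,y0]).tolist())
E
```

```text
clock: 37.13
tool_pos: [0.6793, 0.1274, 0.1685]
tcp_rot: [0.0, 0.746, 0.666, 0.0]
force: [-0.2, 0.5, -0.8]
grip_width: 0.878
grasp_force: 0.0
clock: 37.47
tool_pos: [0.685, 0.1183, 0.1684]
tcp_rot: [-0.0, 0.746, 0.666, -0.0]
force: [-0.5, 0.2, -0.3]
grip_width: 0.878
grasp_force: 0.0
[0.68485603 0.11873172 0.16859376] [ 0.07363751 -0.03600354  0.25443409]
325 185
-1 1393.5 [328.82043457 187.37525177] [[321.5, 165.75], [345.0, 171.75], [351.0, 193.25], [336.0, 209.0], [314.25, 205.25], [306.75, 186.0]]
0 197.6875 [328.81332397 187.53837204] [[323.5, 181.75], [335.25, 182.25], [336.5, 190.75], [330.5, 194.75], [322.5, 193.0], [320.25, 187.25]]
```

View pics/w17.png

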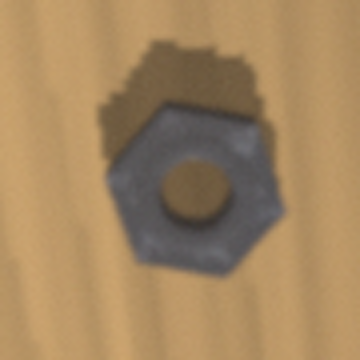

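The crop shows the hex collar with corners (168,102), (258,122), (284,210), (224,275), (138,262), (108,175) and the bore at (196,190).

```bash
python3 - <<'E'
from h import *
c=dict(np.load("w17.npz")); I=lambda q:np.array(q)/4+[280,140]-.4
P=np.array([onz(c,I(q),.013) for q in [(168,102),(258,122),(284,210),(224,275),(138,262),(108,175)]])
E=np.roll(P,-1,0)-P; n=(np.degrees(np.arctan2(E[:,1],E[:,0]))+90)
print(n.round(1),"mod60",(n%60).round(1),"len",np.linalg.norm(E,axis=1).round(4)); print("centre",P.mean(0),"bore",onz(c,I((196,188)),.014))
t=optics.camera("scene"); print("tri",tri([(c,I((196,189))),(t,(368,271))]))
b=onz(c,I((196,189)),.013)
a=np.degrees(np.angle(np.exp(1j*np.radians(n*6)).sum()))/6
for k in range(3): print(a+60*k, go([b[0],b[1],.03],np.radians(a+60*k)))
E
```

```text
[ 71.   10.8 -47.3 254.6 191.2 134.3] mod60 [11.  10.8 12.7 14.6 11.2 14.3] len [0.0237 0.0245 0.0238 0.0232 0.0249 0.0247]
centre [0.68898568 0.11532894 0.013     ] bore [0.68895099 0.11668165 0.014     ]
tri (array([0.68915064, 0.11669469, 0.01113559]), [np.float64(1.0), np.float64(1.0)])
12.428819336595893 ([-0.0029, 0.0055, 0.1735, np.float64(-0.418)], 'yaw y-axis deg', np.float64(-6.4), 'q6', np.float64(1.85))
72.4288193365959 ([-0.0029, 0.0055, 0.1735, np.float64(-1.751)], 'yaw y-axis deg', np.float64(-6.4), 'q6', np.float64(1.85))
132.4288193365959 ([-0.0029, 0.0055, 0.1735, np.float64(0.916)], 'yaw y-axis deg', np.float64(-6.4), 'q6', np.float64(1.85))
```

```bash
python3 -m jog '[-0.0025,0.0055,0.03,-0.15,60, -0.0025,0.0055,0.08,-0.3,60, -0.0025,0.0055,0.13,-0.418,60, -0.0025,0.0055,0.16,-0.418,60, -0.0025,0.0055,0.178,-0.418,60, -0.0025,0.0055,0.183,-0.418,60, -0.0025,0.0055,0.183,-0.418,60, -0.0025,0.0055,0.183,-0.418,60]'
python3 -m jog '[0,0,0,0,30, 0,0,0,0,30, 0,0,0,0,30, 0,0,0,0,30, 0,0,0,0,30]'
```

```text
clock: 38.23
tool_pos: [0.6901, 0.1159, 0.0235]
tcp_rot: [0.0, 0.627, 0.779, 0.001]
force: [-0.1, -0.1, -0.3]
grip_width: 0.701
grasp_force: 0.0
clock: 38.65
tool_pos: [0.6908, 0.1155, 0.0247]
tcp_rot: [0.001, 0.627, 0.779, 0.001]
force: [-1.6, 0.9, 5.0]
grip_width: 0.462
grasp_force: 60.3
```

```bash
python3 -m jog '[0,0,0,0,60, 0,0,0,0,60, 0,0,0,0,60, 0,0,0.003,-0.15,60, 0,0,0.003,-0.3,60, 0,0,0.003,-0.45,60, 0,0,0.003,-0.6,60, 0,0,0.003,-0.75,60, 0,0,0.003,-0.9,60, 0,0,0.003,-1,60]'
python3 -m jog '[0,0,0,-0.15,60, 0,0,0,-0.3,60, 0,0,0,-0.333,60, 0,0,0,-0.333,30, 0,0,0,-0.333,30, 0,0,0,-0.333,30, 0,0,0,-0.333,30, 0,0,0,-0.333,30, 0,0,0,-0.333,30]'
python3 -c "
from h import *
print(go([.5729,.2692,.15]),r.state()['force'])"
```

```text
clock: 39.48
tool_pos: [0.6898, 0.115, 0.0199]
tcp_rot: [-0.0, 0.278, 0.961, 0.0]
force: [-0.3, -0.0, 0.4]
grip_width: 0.705
grasp_force: 0.0
clock: 40.23
tool_pos: [0.69, 0.115, 0.0203]
tcp_rot: [0.0, 0.154, 0.988, 0.0]
force: [-0.4, 0.6, 4.8]
grip_width: 0.466
grasp_force: 61.3
([0.1979, 0.1391, -0.1621], 'yaw y-axis deg', np.float64(72.3), 'q6', np.float64(0.47)) [-0.3757374   0.56007235  4.77333845]
```

```bash
python3 -m jog '[0,0,-0.05,0,30, 0,0,-0.1,0,30, 0.01,0.007,-0.145,0,30, 0.045,0.03,-0.162,0,30, 0.085,0.06,-0.162,0,30, 0.125,0.088,-0.162,0,30, 0.165,0.116,-0.162,0,30, 0.198,0.139,-0.162,0,30, 0.198,0.139,-0.162,0,30, 0.198,0.139,-0.162,0,30]'
python3 -m jog '[0,0,0,0,30, 0,0,0,0,30]'
python3 - <<'E'
from h import *
c=optics.camera("wrist"); np.savez("w18.npz",**c); s=r.state(); p=s["tool_pos"]; M=Rt(); print(p,s["force"],go([.5729,.2692,.1]))
g=c["img"]; x0,y0,f=285,215,4
i=cv2.cvtColor(cv2.resize(g[y0:y0+70,x0:x0+80],None,fx=f,fy=f,interpolation=cv2.INTER_CUBIC),cv2.COLOR_BGR2HSV)
print("pred bore top",proj(c,p+M@[0,0,.0063]),"nose",proj(c,[.573,.269,.096]))
m=((i[...,2]>85)).astype(np.uint8); cs,hi=cv2.findContours(m,cv2.RETR_CCOMP,cv2.CHAIN_APPROX_NONE)
for k,q in enumerate(cs):
    if 40<cv2.contourArea(q)/16<1500: e=cv2.fitEllipse(q); print(hi[0][k][3],cv2.contourArea(q)/16,np.array(e[0])/4+[x0,y0],np.array(e[1])/4)
for b in blobs(c,(240,100,410,330),amin=30): print(b)
E
```

```text
clock: 41.07
tool_pos: [0.5712, 0.2705, 0.1493]
tcp_rot: [-0.0, 0.152, 0.988, -0.0]
force: [0.3, 0.2, -1.4]
grip_width: 0.47
grasp_force: 61.4
clock: 41.23
tool_pos: [0.5731, 0.2683, 0.1492]
tcp_rot: [-0.0, 0.154, 0.988, -0.0]
force: [0.3, -0.4, -1.5]
grip_width: 0.469
grasp_force: 61.4
[0.57320507 0.26808389 0.14921979] [-0.32178222 -0.05234846 -0.78086066] ([0.0008, 0.0012, 0.0615], 'yaw y-axis deg', np.float64(72.2), 'q6', np.float64(0.75))
pred bore top [324.8868484  252.44233278] nose [326.08854813 219.88870199]
-1 1396.125 [334.08953857 273.35971069] [27.34585571 92.93302917]
-1 569.28125 [325.33752823 248.32528687] [22.33856392 32.69303894]
-1 100.28125 [359.07941437 219.118999  ] [ 9.83966827 20.69127083]
-1 111.90625 [291.79775715 219.35518026] [11.34792233 22.3093071 ]
('outer', 45, [328.0, 283.6], [5.9, 10.5])
('outer', 116, [329.3, 261.9], [55.1, 76.5])
('outer', 135, [324.3, 240.8], [7.4, 28.8])
('outer', 3676, [326.6, 192.9], [69.0, 86.3])
('hole', 46, [333.6, 192.1], [10.8, 23.7])
('outer', 59, [267.6, 198.0], [12.2, 119.5])
```

```bash
python3 -m jog '[0.0006,0.001,0,0,30, 0.0006,0.001,0.01,0,30, 0.0006,0.001,0.02,0,30, 0.0006,0.001,0.03,0,30, 0.0006,0.001,0.037,0,30, 0.0006,0.001,0.044,0,30, 0.0006,0.001,0.05,0,30, 0.0006,0.001,0.05,0,30]'
```

```text
clock: 41.95
tool_pos: [0.5718, 0.2697, 0.1082]
tcp_rot: [-0.001, 0.154, 0.988, -0.0]
force: [-0.3, 0.1, -1.4]
grip_width: 0.47
grasp_force: 61.4
```

Underside is now at 0.088 with the nose inside and no load. Seat expected at TCP ≈ 0.0963.

```bash
python3 -m jog '[-0.0005,0,0.003,0,30, -0.0005,0,0.006,0,30, -0.0005,0,0.009,0,30, -0.0005,0,0.011,0,30, -0.0005,0,0.011,0,30]'; python3 -m jog '[0,0,0.001,0,30, 0,0,0.002,0,30, 0,0,0.003,0,30, 0,0,0.003,0,30]'
```

```text
clock: 42.37
tool_pos: [0.5726, 0.2698, 0.1004]
tcp_rot: [-0.0, 0.154, 0.988, -0.0]
force: [0.1, -0.2, -0.8]
grip_width: 0.473
grasp_force: 61.4
clock: 42.7
tool_pos: [0.5727, 0.2699, 0.0982]
tcp_rot: [-0.0, 0.154, 0.988, 0.0]
force: [-0.3, 0.3, -1.8]
grip_width: 0.47
grasp_force: 61.4
```

```bash
python3 -m jog '[0,0,0.001,0,30, 0,0,0.002,0,30, 0,0,0.002,0,30]'; python3 -m jog '[0,0,0.001,0,30, 0,0,0.002,0,30, 0,0,0.002,0,30]'
```

```text
clock: 42.95
tool_pos: [0.5726, 0.2698, 0.0966]
tcp_rot: [-0.0, 0.154, 0.988, -0.0]
force: [-0.6, 1.0, -1.6]
grip_width: 0.467
grasp_force: 61.4
clock: 43.2
tool_pos: [0.5728, 0.2699, 0.0963]
tcp_rot: [0.0, 0.154, 0.988, 0.0]
force: [-2.7, -0.8, 9.6]
grip_width: 0.469
grasp_force: 62.5
```

Seated at the expected height. I'll release, back off and check numerically.

```bash
python3 -m jog '[0,0,-0.001,0,60, 0,0,-0.001,0,60, 0,0,-0.001,0,60, 0,0,-0.05,0,60, 0,0,-0.1,0,60, 0,0,-0.1,0,60, 0,0,-0.1,0,60, 0,0,-0.1,0,60]'
python3 - <<'E'
from h import *
c=optics.camera("wrist"); s=r.state(); print(s["tool_pos"],s["force"],s["grip_width"])
print("nose",proj(c,[.573,.269,.096]),"collar top",proj(c,[.573,.269,.09]),"knife2 disc top",proj(c,[.573,.269,.066]))
for b in blobs(c,(240,100,410,300),amin=15): print(b)
g=cv2.cvtColor(c["img"],cv2.COLOR_BGR2HSV)
m=((g[...,1]<90)&(g[...,2]<85)).astype(np.uint8); m[260:]=0; m[:, :270]=0; m[:,380:]=0
cs,_=cv2.findContours(m,cv2.RETR_EXTERNAL,cv2.CHAIN_APPROX_NONE)
for q in cs:
    if cv2.contourArea(q)>300: e=cv2.fitEllipse(q); print("dark",cv2.contourArea(q),e, "hex expected px",278*.042/(s["tool_pos"][2]+.126-.09))
E
```

```text
clock: 43.87
tool_pos: [0.5727, 0.2698, 0.1749]
tcp_rot: [-0.0, 0.154, 0.988, 0.0]
force: [0.5, -0.7, 0.0]
grip_width: 0.702
grasp_force: 0.0
[0.57224572 0.26960804 0.17409898] [-0.27151242 -0.26165946  0.08303483] 0.7067990517701169
nose [324.20296906 209.18731892] collar top [324.2197114  206.79311952] knife2 disc top [324.27879486 198.3440285 ]
('outer', 20, [243.5, 269.8], [3.6, 7.7])
('outer', 22, [406.2, 269.4], [4.1, 8.5])
('outer', 249, [321.8, 206.1], [15.9, 20.5])
('outer', 22, [345.8, 197.2], [4.4, 7.5])
('outer', 47, [324.4, 184.9], [7.9, 10.0])
('outer', 2307, [317.8, 196.5], [77.5, 109.2])
```

```bash
python3 -c "
from workcell import r
print(r.sign_off())"
```

```text
the job is handed in; nothing more can be done
None
```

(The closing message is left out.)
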